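# Lap heat-spreader plates in a keyed sprung jig

### The arm

A 6-joint arm with a two-finger parallel gripper is mounted at the origin on a cart in front of the work surface, level with it; the furniture and walls round the work are solid. World frame = base frame: x ahead of the robot, y to its left, z up, the work surface at z = 0. Lengths are in m, angles in rad, forces in N, time in s.
With the tool pointing down it reaches from about 0.35 to 0.775 m from the base axis. Payload 5.5 kg.
Tool frame: the origin (TCP) lies midway between the tips of the shut fingers; the grasp point (between the pads) lies 19 mm behind it (arm.grasp_offset is the y of the grasp point in the tool frame, in m); y points along the fingers, z is the direction in which the jaws open and shut, and the axes are right-handed (so a half turn about y gives the same grasp; the last joint's range is limited). The gripper opens to 85 mm and grips with 20 to 120 N. Pads are 22 mm wide; open, the fingers measure 114 mm over their backs; the gripper's body (76 mm by 85 mm) begins 54 mm behind the grasp point. The pads swing forward as they close: fully open they stand 13 mm farther back than shut.
Start: joints at [1.084, 0.313, 0.046, 1.304, 0, 1.431], TCP at [0.195, 0.541, 0.194] pointing down, gripper open.
Joint ranges: [-2.76, 2.76], [-0.86, 1.69], [-1.03, 1.26], [-2.2, 2.34], [-1.47, 1.5], [-3.14, 3.14]. Speed limits (rad/s): [2.57, 2.57, 3.14, 3.14, 3.14, 3.14].

### API

Orientations are given as a rotation vector (axis times angle).
In Python, from station import arm, cams gives the robot as it stands.
- The arm moves only by the tool play_rows, never from a script. Its argument "targets" is a list that holds one entry, the list of rows, each a list of 7 numbers: the shift along the tool's x, y, z in m, then the turn, a rotation vector about the tool's x, y, z in degrees, then the opening, from 0 (shut) to 1 (fully open). A call has 1 to 5 rows; each row shifts and turns the pose as measured when the row begins, along the tool's axes as they then stand; what a row does not reach is not made up. A row lasts 1/8 s, in which the tool goes at most 62.5 mm and 10.7 degrees, less where a joint would pass 70% of its speed; a pose out of reach is approached as far as the arm can. A call with a gripper value outside its range is refused whole. The fingers move at their own pace and stop on an object; "newtons" is the grip in N (left out, the last holds). Time passes only in rows, so rows that do not move let the fingers close. It gives the time, the measured TCP pose, the force and the opening at its end, in the units of the state.
- arm.get_state(): the state, without advancing time (a new reading comes with each control period).
- cams.read_camera(name): name is "side" or "top"; returns the picture (480x640x3 uint8, blue, green, red); there is no depth.
- cams.calibration(name): a dict with "fx", "fy", "cx", "cy" (pixels), "view" (4x4, takes a point from world to camera coordinates). Camera axes: x right, y down, z forward; pixel columns grow to the right and rows downward; lengths in m; the calibration is good to about 2 mm. A picture is of the moment at which its call begins. calibration takes no time and is no camera call.
- arm.sign_off(): hands the job in, once; it reports no verdict.
The state is a dict: "time": time; "joints": joint angles; "qvel": joint speeds; "joint_efforts": joint torques, N m; "tool_pos": TCP position; "eef_rot": TCP orientation; "force": force on the tool from outside, world axes, zero at the start; "ft_torque": the same for the moment, N m; "width": finger opening in m.
Only numpy, scipy, OpenCV 4.12 (cv2) and the standard library are available. Lean on these libraries where they do the work, as an engineer would, in place of code of your own. Each camera call takes 0.05 s, during which the arm holds its last target.

### The job

Set all the heat-spreader plates lying on the blue-topped shelf flat into the sprung lapping jig, notched corner round the red key pin: copper in the left-hand nest, aluminium in the middle, black in the right-hand one (the copper or the black one may be missing). With all of them in, take the lapping block by its wooden grip, lay it flat lengthwise along the row and draw it slowly from left to right over the whole row, its middle going from the outer edge of the leftmost plate to the outer edge of the rightmost, pressing steadily so that the bed stays about half way down on its springs, never hard down. Then park the block upright on the black rectangle on the shelf and lay the plates flat back on the blue shelf top, anywhere on it, without disturbing the flux bottle and the spare circuit board.

Things in the scene. Friction and masses are not known exactly. Their poses are not given: they have to be found in the camera images.
- lapping_jig: fixed lapping jig: grey base 84 (x) x 190 (y) x 83 mm, with the floating bed on springs above it; origin at the centre of its underside on the bench; +x points away from the robot, +y to the robot's left, along the row of nests
- bed (a joint): how far the floating bed (aluminium, 82 x 188 x 10 mm, three nests in a row along y) is pressed down, m: 0 = up, 0.008 = on its stop; it never tilts. Springs: 1.5 N per mm on top of a preload of 2 to 4 N; 3 to 6 mm is the steady working pressure
- plate_a: copper heat-spreader plate, 60 (its x) x 46 (its y) x 16 mm (z), 100 g, loose, lying flat; a 12 x 12 mm notch is cut out of its +x +y corner; origin at the centre of its underside (centre of the 60 x 46 outline); it belongs in nest_a; grip it over its 60 mm length, at the middle of the short edges. May be absent
- plate_a_notch (a point): middle of the notch of the copper plate, at plate height 0 (plate x +24, y +17 mm)
- nest_a (a point): left-hand nest: its centre on the bed's top face, axes as the jig's; the seated copper plate has its origin and axes here. Nests are 56 mm apart along the jig's y. Unpressed, the bed's top is 105 mm above the bench; locating pins with round tops stand 8 mm above it, leave a plate about 1.5 mm play each way and leave the middle 28 mm of its short edges free for fingers
- nest_a_key (a point): foot of the red key pin (7 mm thick, 8 mm high) of the left-hand nest, at nest x +24, y +17 mm; a plate turned the wrong way rides up on it
- plate_b: bare silvery aluminium heat-spreader plate, 60 (its x) x 46 (its y) x 16 mm (z), 100 g, loose, lying flat; a 12 x 12 mm notch is cut out of its +x +y corner; origin at the centre of its underside (centre of the 60 x 46 outline); it belongs in nest_b; grip it over its 60 mm length, at the middle of the short edges.
- plate_b_notch (a point): middle of the notch of the bare silvery aluminium plate, at plate height 0 (plate x +24, y +17 mm)
- nest_b (a point): middle nest: its centre on the bed's top face, axes as the jig's; the seated bare silvery aluminium plate has its origin and axes here. Nests are 56 mm apart along the jig's y.
- nest_b_key (a point): foot of the red key pin (7 mm thick, 8 mm high) of the middle nest, at nest x +24, y +17 mm; a plate turned the wrong way rides up on it
- plate_c: black-anodised heat-spreader plate, 60 (its x) x 46 (its y) x 16 mm (z), 100 g, loose, lying flat; a 12 x 12 mm notch is cut out of its +x +y corner; origin at the centre of its underside (centre of the 60 x 46 outline); it belongs in nest_c; grip it over its 60 mm length, at the middle of the short edges. May be absent
- plate_c_notch (a point): middle of the notch of the black-anodised plate, at plate height 0 (plate x +24, y +17 mm)
- nest_c (a point): right-hand nest: its centre on the bed's top face, axes as the jig's; the seated black-anodised plate has its origin and axes here. Nests are 56 mm apart along the jig's y.
- nest_c_key (a point): foot of the red key pin (7 mm thick, 8 mm high) of the right-hand nest, at nest x +24, y +17 mm; a plate turned the wrong way rides up on it
- lap_block: lapping block, 106 mm long (its y) x 50 (x) mm, loose, about 220 g: flat green sole 26 mm high with half-round ends (the flat face is 80 mm long), and on it a wooden grip rib 24 mm thick (x), 60 mm long (y), from 26 to 59 mm above the underside; origin at the centre of the flat underside; z up
- park_spot (a point): centre of the black parking rectangle (62 x 124 mm, long side along the shelf's y, level with the blue mat) on the shelf's top, at shelf x +55, y +5, z +103 mm; the lapping block starts near it and is parked on it, lengthwise along it
- shelf: fixed raised shelf, its top (blue mat) 215 (x) x 310 (y) mm and 103 mm above the bench; origin under its centre at bench height; x points away from the robot, y to its left; a strip 4 mm wide and 4 mm high runs along its middle (x = 0). The plates lie on its near half at the start (x about -50 mm), in a row along y about 105 mm apart, in any order and turned any way, and go back there after lapping
- flux_bottle: orange flux bottle with a blue cap, 18 x 28 x 94 mm, standing; bystander; origin under its centre
- spare_board: green spare circuit board, 48 x 62 x 10 mm; bystander; origin under its centre

How it is judged:
By the outcome, as a careful person would: the job done as asked, in the order asked, and still so for the second after the job is handed in, with the robot touching nothing.
Of plate_a, plate_c only 1 to 2 are there at a start; the rules pass over those that are not, and their reading is None.
At some moment in a run one of plate_a, plate_b, plate_c, lap_block may be knocked a few centimetres aside while the robot is not near it.
Once in a run the grip may slacken for a moment while it holds something.
It also fails if it takes over 210 s, if anything falls off the work surface, if the arm or the gripper's body presses on something with over 40 N, if the wrist force passes 120 N, or if a joint passes its speed limit or range.

## Working session

There is one attempt and no reset: what is moved stays moved. The work goes in short steps, Python scripts to look and compute and a tool call to move; the robot and the scene stay as the last step left them, time stands still between calls to the robot, and variables do not carry over. Pictures are saved under pics/ and viewed, and the job is handed in when it is done.

Besides the shell and the picture viewer there is one more tool, called after "Emit:" as name(argument=value, ...) on one line, values as JSON. play_rows: Moves the arm, as the interface text tells. Its arguments: {"type":"object","properties":{"targets":{"type":"array"},"newtons":{"type":"number"}},"required":["targets"]}

```bash
mkdir -p pics; ls; python3 - <<'E'
from station import arm,cams
import cv2,numpy as np
for n in("top","side"):
    cv2.imwrite(f"pics/{n}0.png",cams.read_camera(n))
    c=cams.calibration(n);print(n,c["fx"],c["fy"],c["cx"],c["cy"]);print(np.round(c["view"],4).tolist())
print(arm.get_state(),arm.grasp_offset)
E
```

```text
pics
top 551.1427962867137 551.1427962867137 328.2661385034641 228.31535548367157
[[-0.3998, -0.9166, 0.0069, 0.2814], [-0.8426, 0.3646, -0.3964, 0.4011], [0.3608, -0.1643, -0.9181, 1.3069], [0.0, 0.0, 0.0, 1.0]]
side 504.31719803419594 504.31719803419594 315.10948235743706 246.37820561996185
[[0.9826, -0.1855, -0.0129, -0.4188], [-0.0825, -0.3726, -0.9243, 0.1565], [0.1667, 0.9092, -0.3814, 1.0908], [0.0, 0.0, 0.0, 1.0]]
{'time': 0.1, 'joints': array([1.08439323e+00, 3.13951033e-01, 4.50618761e-02, 1.30361125e+00,
       3.45963834e-06, 1.43120663e+00]), 'qvel': array([ 3.83192922e-04, -2.19713119e-03,  9.51932978e-04,  8.79852450e-05,
       -2.31987061e-04, -7.51401174e-04]), 'joint_efforts': array([ 4.67684833e-03, -4.81724381e+01,  2.99243599e+01,  1.27127400e-02,
       -1.23067621e-04,  5.69998150e-06]), 'tool_pos': array([0.1951925 , 0.54028382, 0.19317091]), 'eef_rot': array([-1.55523415,  0.27261671, -0.27178374]), 'force': array([0.72427387, 0.4720054 , 1.22220173]), 'ft_torque': array([ 0.00802523, -0.02737988,  0.01645506]), 'width': 0.0852744060994295} -0.0187
```

```bash
cat > h.py <<'E'
from station import arm,cams
import cv2,numpy as np
from scipy.spatial.transform import Rotation as R
def proj(n,P):
    c=cams.calibration(n);V=np.array(c["view"]);P=np.atleast_2d(P)
    q=P@V[:3,:3].T+V[:3,3]
    return np.c_[c["fx"]*q[:,0]/q[:,2]+c["cx"],c["fy"]*q[:,1]/q[:,2]+c["cy"]]
def ray(n,uv,z):
    c=cams.calibration(n);V=np.array(c["view"]);Rt=V[:3,:3];o=-Rt.T@V[:3,3]
    uv=np.atleast_2d(uv)
    d=np.c_[(uv[:,0]-c["cx"])/c["fx"],(uv[:,1]-c["cy"])/c["fy"],np.ones(len(uv))]@Rt
    return o+d*((z-o[2])/d[:,2])[:,None]
def crop(im,x,y,w,h,name,s=None):
    s=s or min(800/w,600/h)
    cv2.imwrite(name,cv2.resize(im[y:y+h,x:x+w],None,fx=s,fy=s,interpolation=cv2.INTER_CUBIC))
def stat():
    s=arm.get_state();print("t",round(s["time"],2),"tcp",np.round(s["tool_pos"],4),"rv",np.round(s["eef_rot"],3),"F",np.round(s["force"],1),"w",round(s["width"],4));return s
def Rdown(a,tx=0,ty=0):
    "tool y = down, tool z (jaw axis) at yaw a in world xy"
    z=np.array([np.cos(a),np.sin(a),0]);y=np.array([0,0,-1.]);x=np.cross(y,z)
    return R.from_matrix(np.c_[x,y,z])
def plan(p,Rt):
    "shift+turn in current tool frame to reach TCP p, rotation Rt; fully in one row, and row split"
    s=arm.get_state();Rc=R.from_rotvec(s["eef_rot"])
    d=Rc.inv().apply(np.array(p)-s["tool_pos"]);w=np.degrees((Rc.inv()*Rt).as_rotvec())
    print("shift mm",np.round(d*1000,1),"turn",np.round(w,2))
E
python3 - <<'E'
from h import *
t=cv2.imread("pics/top0.png");s=cv2.imread("pics/side0.png")
crop(t,200,180,200,150,"pics/tc0.png");crop(s,230,170,200,150,"pics/sc0.png")
E
cat >> h.py <<'E'
def tri(ut,us):
    A=[];b=[]
    for n,uv in(("top",ut),("side",us)):
        c=cams.calibration(n);V=np.array(c["view"])
        for k,(f,cc) in enumerate(((c["fx"],c["cx"]),(c["fy"],c["cy"]))):
            m=(uv[k]-cc)/f
            A.append(V[k,:3]-m*V[2,:3]);b.append(m*V[2,3]-V[k,3])
    x,r,_,_=np.linalg.lstsq(np.array(A),np.array(b),rcond=None);return x,(r**.5*1000).round(1)
E
python3 - <<'E'
from h import *
t=cv2.imread("pics/top0.png");s=cv2.imread("pics/side0.png")
crop(t,320,150,80,60,"pics/tc1.png");crop(s,325,235,100,75,"pics/sc1.png")
crop(t,230,210,80,60,"pics/tc2.png");crop(t,245,285,48,36,"pics/tc3.png");crop(t,305,212,48,36,"pics/tc4.png")
print("lamp head ~",tri((380,150),(335,135)),"lamp pole base",ray("top",(425,178),0),ray("side",(410,340),0))
print("shelf corners")
for a in [(212.5,279),(295,190),(358,233.5)]: print(ray("top",a,.103))
print("lamp bend",tri((443,95),(443,160)))
E
```

```text
lamp head ~ (array([ 0.47492273, -0.01512581,  0.37832893]), array([9.4])) lamp pole base [[ 0.54521966 -0.22580627  0.        ]] [[ 0.57878391 -0.20620461  0.        ]]
shelf corners
[[0.46069755 0.40744012 0.103     ]]
[[0.60311985 0.13741367 0.103     ]]
[[0.4297763 0.0402604 0.103    ]]
lamp bend (array([ 0.5904213 , -0.22539042,  0.3531788 ]), array([28.7]))
```

```bash
python3 - <<'E'
from h import *
t=cv2.imread("pics/top0.png");s=cv2.imread("pics/side0.png")
print("reds",tri((342.3,195.1),(361.6,245.2)),tri((356,179.8),(378.8,252.6)))
print("side at .112:",ray("side",[(361.6,245.2),(378.8,252.6),(397.1,260.4)],.112))
print("top:",ray("top",[(342.3,195.1),(356,179.8)],.112))
# bed corners
print("bed corners side", ray("side",[(335,251.5),(361,243.3),(421.5,268.5),(395.5,279.2)],.105))
print("bed corners top", ray("top",[(332.8,198.3),(358.8,169.8)],.105))
print("holes side",ray("side",[(359,251.6),(376.3,259.2),(395,267.5)],.105),"top",ray("top",[(354,196.5),(367.4,181.3)],.105))
crop(t,330,60,180,135,"pics/tc5.png");crop(s,290,90,200,150,"pics/sc5.png")
E
```

```text
reds (array([0.5416428 , 0.03354104, 0.10931867]), array([3.3])) (array([ 0.56760405, -0.01671483,  0.10928194]), array([3.1]))
side at .112: [[ 0.5426121   0.02940641  0.112     ]
 [ 0.56826545 -0.02079113  0.112     ]
 [ 0.59376068 -0.07006118  0.112     ]]
top: [[ 0.53787068  0.03458527  0.112     ]
 [ 0.5639127  -0.01550549  0.112     ]]
bed corners side [[ 0.47805846  0.02238936  0.105     ]
 [ 0.54915168  0.05758534  0.105     ]
 [ 0.63531725 -0.10589046  0.105     ]
 [ 0.56534621 -0.14286867  0.105     ]]
bed corners top [[ 0.54228865  0.05875491  0.105     ]
 [ 0.59100962 -0.03638093  0.105     ]]
holes side [[ 0.53126394  0.01006275  0.105     ]
 [ 0.55702253 -0.03931758  0.105     ]
 [ 0.58275225 -0.08931887  0.105     ]] top [[ 0.52560503  0.00730313  0.105     ]
 [ 0.55161584 -0.04251243  0.105     ]]
```

```bash
python3 - <<'E'
from h import *
from scipy.optimize import least_squares
print("cap",tri((389.6,132.5),(350,112.5)),"rim",tri((378,169),(332,150)),"bend",tri((445,80),(443,162.5)),"pole mid",tri((430,125),(440,190)))
kp={"side":[((24,73,7),(361.6,245.2)),((24,17,7),(378.8,252.6)),((24,-39,7),(397.1,260.4)),((-41,94,0),(335,251.5)),((41,94,0),(361,243.3)),((41,-94,0),(421.5,268.5)),((-41,-94,0),(395.5,279.2))],
"top":[((24,73,7),(342.3,195.1)),((24,17,7),(356,179.8)),((41,94,0),(332.8,198.3))]}
def P(p,k):
    x,y,a=p;k=np.array(k)/1000;c,s=np.cos(a),np.sin(a)
    return np.array([x+c*k[0]-s*k[1],y+s*k[0]+c*k[1],.105+k[2]])
def res(p,cs): return np.concatenate([(proj(n,P(p,k))[0]-uv) for n in cs for k,uv in kp[n]])
for cs in(["side"],["top"],["side","top"]):
    r=least_squares(res,[.55,-.03,.47],args=(cs,));print(cs,r.x.round(4),np.degrees(r.x[2]).round(1),r.fun.round(1))
# shelf: corners top + strip
for a in [(212.5,279),(295,190),(358,233.5)]: print("side proj of top-shelf",proj("side",ray("top",a,.103)))
E
```

```text
cap (array([ 0.49179493, -0.03798818,  0.42058236]), array([2.7])) rim (array([ 0.46288131, -0.00590308,  0.34270483]), array([3.])) bend (array([ 0.6005677 , -0.23647395,  0.3603769 ]), array([3.7])) pole mid (array([ 0.58566904, -0.20034244,  0.28638193]), array([52.9]))
['side'] [ 0.5562 -0.0436  0.4811] 27.6 [ 0.1 -0.5  0.1 -0.6  0.3 -0.6 -0.6  0.3 -0.2 -0.2  0.7  0.4 -0.5  0.7]
['top'] [ 0.5511 -0.0421  0.495 ] 28.4 [ 0.4 -0.   0.1 -0.1 -0.5  0.1]
['side', 'top'] [ 0.5552 -0.0435  0.4957] 28.4 [-0.7 -0.4 -0.5 -0.6 -0.1 -0.7 -1.3  0.6 -1.2 -0.1  0.4  0.1 -0.3  0.7
  0.3 -1.5 -0.1 -1.6 -0.7 -1.4]
side proj of top-shelf [[300.61158958 203.13685673]]
side proj of top-shelf [[373.14250819 230.72316012]]
side proj of top-shelf [[312.7875802  251.10057885]]
```

```bash
python3 - <<'E'
from h import *
s=cv2.imread("pics/side0.png")
crop(s,140,0,140,200,"pics/sg.png",3)
print(proj("side",[[.195,.541,.194+h] for h in(0,.1,.2,.25,.3,.35,.4,.5)]).round(0).tolist())
print(proj("side",[[.195+.05,.541,.394],[.195-.05,.541,.394]]).round(0).tolist())
E
```

```text
[[207.0, 168.0], [204.0, 135.0], [201.0, 100.0], [199.0, 82.0], [197.0, 63.0], [195.0, 44.0], [193.0, 25.0], [189.0, -16.0]]
[[218.0, 99.0], [183.0, 101.0]]
```

```bash
python3 - <<'E'
from h import *
s=cv2.imread("pics/side0.png")
crop(s,245,200,48,36,"pics/sa.png");crop(s,300,220,48,36,"pics/sb.png")
E
cat >> h.py <<'E'
from scipy.optimize import least_squares
def PW(p,k,z0):
    x,y,a=p;k=np.array(k)/1000;c,s=np.cos(a),np.sin(a)
    return np.c_[x+c*k[:,0]-s*k[:,1],y+s*k[:,0]+c*k[:,1],z0+k[:,2]]
def fit(kp,z0,x0):
    "kp: {cam:[(local mm),(uv)]}"
    f=lambda p:np.concatenate([(proj(n,PW(p,[k for k,_ in v],z0))-[uv for _,uv in v]).ravel() for n,v in kp.items()])
    r=least_squares(f,x0);print(list(kp),r.x.round(4),"deg",np.degrees(r.x[2]).round(1),"rms",np.sqrt((r.fun**2).mean()).round(2));return r.x
E
python3 - <<'E'
from h import *
def L(v,ox,oy,s): return [((a,b,z),(ox+u/s,oy+w/s)) for a,b,z,u,w in v]
cu={"top":L([(-30,-23,16,455,105),(30,-23,16,118,300),(30,11,16,235,480),(18,11,16,300,445),(18,23,16,345,503),(-30,23,16,622,345)],305,212,16.67),
"side":L([(-30,-23,16,580,262),(-30,23,16,275,300),(18,23,16,172,190),(30,-23,16,430,122),(-30,23,0,275,395),(-30,-23,0,578,355)],300,220,16.67)}
al={"top":L([(30,-23,16,745,140),(-30,-23,16,605,535),(-30,23,16,285,430),(18,23,16,402,122),(18,11,16,480,140),(30,11,16,520,68)],245,285,16.67)}
blk={"top":L([(12,30,59,370,152),(12,-30,59,440,190),(-12,-30,59,335,392),(-12,30,59,258,358)],230,210,10)}
blk={"top":L([(12,-30,59,440,188),(-12,-30,59,368,152),(-12,30,59,258,358),(12,30,59,335,392)],230,210,10)}
for k in("top","side"): fit({k:cu[k]},.103,[.45,.1,2.5])
p=fit({"top":al["top"]},.103,[.4,.3,1])
print(((proj("side",PW(p,[k for k,_ in al["top"]],.103))-[245,200])*16.67).round(0))
p=fit(blk,.103,[.5,.25,3.5])
print("shelf", )
sh={"top":[((-107.5,-155,0),(358,233.5)),((107.5,-155,0),(295,190)),((107.5,155,0),(212.5,279))]}
p=fit(sh,.103,[.47,.23,.48])
for l in [(55,5),(-50,0),(-50,105),(-50,-105)]: print(l,PW(p,[(l[0],l[1],0)],.103).round(3))
E
```

```text
['top'] [0.4592 0.1109 1.7188] deg 98.5 rms 0.19
['side'] [0.4647 0.113  1.7182] deg 98.4 rms 0.22
['top'] [ 0.3431  0.2901 -0.7207] deg -41.3 rms 0.26
[[394. 290.]
 [ 91. 232.]
 [260. 154.]
 [498. 197.]
 [455. 218.]
 [516. 229.]]
['top'] [0.4868 0.2575 0.7277] deg 41.7 rms 6.45
shelf
['top'] [0.442  0.2226 0.508 ] deg 29.1 rms 1.91
(55, 5) [[0.488 0.254 0.103]]
(-50, 0) [[0.398 0.198 0.103]]
(-50, 105) [[0.347 0.29  0.103]]
(-50, -105) [[0.449 0.107 0.103]]
```

```bash
python3 - <<'E'
from h import *
def L(v,ox,oy,s): return [((a,b,z),(ox+u/s,oy+w/s)) for a,b,z,u,w in v]
al={"side":L([(30,-23,16,435,285),(-30,-23,16,125,225),(-30,23,16,305,150),(18,23,16,550,215),(-30,-23,0,130,320),(30,-23,0,430,372)],245,200,16.67)}
fit(al,.103,[.34,.29,-.72])
blk={"top":L([(-12,-30,59,440,188),(12,-30,59,368,152),(12,30,59,258,358),(-12,30,59,335,392)],230,210,10)}
fit(blk,.103,[.5,.25,.3])
Rc=R.from_rotvec(arm.get_state()["eef_rot"]);M=Rc.as_matrix();print(M.round(3)); print("jaw yaw",np.degrees(np.arctan2(M[1,2],M[0,2])))
print(ray("side",[(235,240),(196,234),(258,212)],0))
plan([.346,.291,.19],Rdown(np.radians(-41.3)));plan([.346,.291,.19],Rdown(np.radians(138.7)))
E
```

```text
['side'] [ 0.3496  0.2898 -0.7508] deg -43.0 rms 0.48
['top'] [0.4867 0.2575 0.743 ] deg 42.6 rms 0.78
[[ 0.94  -0.001  0.34 ]
 [-0.34  -0.002  0.94 ]
 [-0.    -1.    -0.002]]
jaw yaw 70.12906771641093
[[0.26020064 0.41370249 0.        ]
 [0.14369456 0.49107365 0.        ]
 [0.34955889 0.6631837  0.        ]]
shift mm [ 226.6    3.4 -183.2] turn [8.0000e-02 1.1143e+02 8.0000e-02]
shift mm [ 226.6    3.4 -183.2] turn [  0.08 -68.57  -0.07]
```

Emit:
play_rows(targets=[[[0, -0.05, 0, 0, 0, 0, 1], [0, -0.05, 0, 0, 0, 0, 1], [0.046, 0, -0.037, 0, 0, 0, 1], [0.046, 0, -0.037, 0, 0, 0, 1], [0.046, 0, -0.037, 0, 0, 0, 1]]])

```text
time: 0.72
tool_pos: [0.288, 0.388, 0.2931]
eef_rot: [-1.561, 0.267, -0.265]
force: [1.3, 0.4, 0.0]
width: 0.0856
```

Emit:
play_rows(targets=[[[0.046, 0, -0.037, 0, 0, 0, 1], [0.046, 0, -0.037, 0, 0, 0, 1], [0, 0, 0, 0, -10.5, 0, 1], [0, 0, 0, 0, -10.5, 0, 1], [0, 0, 0, 0, -10.5, 0, 1]]])

```text
time: 1.35
tool_pos: [0.3535, 0.2791, 0.2921]
eef_rot: [-1.572, -0.168, 0.176]
force: [0.5, 0.4, -0.6]
width: 0.0856
```

Emit:
play_rows(targets=[[[0, 0, 0, 0, -10.5, 0, 1], [0, 0, 0, 0, -10.5, 0, 1], [0, 0, 0, 0, -10.5, 0, 1], [0, 0.04, 0, 0, -5, 0, 1], [0, 0.03, 0, 0, 0, 0, 1]]])

```text
time: 1.98
tool_pos: [0.3539, 0.2784, 0.2209]
eef_rot: [-1.467, -0.678, 0.688]
force: [0.7, 1.1, -0.2]
width: 0.0852
```

```bash
python3 - <<'E'
from h import *
t=cams.read_camera("top");s=cams.read_camera("side");stat();print(arm.get_state()["joints"].round(3))
crop(t,200,170,240,180,"pics/t1.png");crop(s,200,120,240,180,"pics/s1.png")
plan([.346,.291,.16],Rdown(np.radians(137.8)))
E
```

```text
t 2.08 tcp [0.3522 0.2774 0.2194] rv [-1.467 -0.673  0.691] F [-0.3 -0.1  0.2] w 0.0855
[ 0.492  0.072 -0.192  1.319 -0.005 -0.381]
shift mm [ 7.2 59.3 13.5] turn [ 0.06  2.22 -0.73]
```

```bash
python3 - <<'E'
from h import *
s=arm.get_state();Rc=R.from_rotvec(s["eef_rot"])
for h in(0,-.013):
  for d in(-.0427,.0427,0):
    P=s["tool_pos"]+Rc.apply([0,h,d]);print(h,d,proj("side",P).round(1),proj("top",P).round(1))
im=cams.read_camera("side");crop(im,235,115,64,48,"pics/s2.png")
im=cams.read_camera("top");crop(im,235,265,64,48,"pics/t2.png")
E
```

```text
0 -0.0427 [[280.2 179.9]] [[282.4 265.4]]
0 0.0427 [[253.1 176.2]] [[269.8 301.8]]
0 0 [[266.5 178. ]] [[276.2 283.4]]
-0.013 -0.0427 [[280.  174.9]] [[281.9 263.4]]
-0.013 0.0427 [[252.9 171.4]] [[269.1 300.1]]
-0.013 0 [[266.3 173.1]] [[275.6 281.5]]
```

```bash
python3 - <<'E'
from h import *
s=arm.get_state();Rc=R.from_rotvec(s["eef_rot"])
print(tri((259,302),(249.4,156.2)), tri((264,304),(250,156.2)),tri((253,299),(250,156.2)))
for d in(.0427,.057): print(s["tool_pos"]+Rc.apply([0,-.013,d]))
E
```

```text
(array([0.3135963 , 0.3260479 , 0.26841979]), array([0.6])) (array([0.31037005, 0.31832029, 0.26861407]), array([7.1])) (array([0.3198772 , 0.33490677, 0.26783655]), array([5.7]))
[0.32127177 0.30593984 0.2355237 ]
[0.31031543 0.31512936 0.23548431]
```

Emit:
play_rows(targets=[[[0.007, 0.025, 0.0135, 0, 2.2, -0.7, 1], [0, 0.025, 0, 0, 0, 0, 1], [0, 0.02, 0, 0, 0, 0, 1]]])

```text
time: 2.55
tool_pos: [0.3528, 0.2955, 0.1577]
eef_rot: [-1.47, -0.664, 0.637]
force: [-0.5, -0.2, 0.2]
width: 0.0854
```

```bash
python3 - <<'E'
from h import *
s=stat();plan([.3465,.290,.13],Rdown(np.radians(138)))
Rc=R.from_rotvec(s["eef_rot"])
for h in(0,-.013):
  for d in(-.0427,.0427,0):
    P=s["tool_pos"]+Rc.apply([0,h,d]);print(h,d,proj("side",P).round(1),proj("top",P).round(1))
im=cams.read_camera("side");crop(im,235,165,80,60,"pics/s3.png")
im=cams.read_camera("top");crop(im,225,255,80,60,"pics/t3.png")
E
```

```text
t 2.55 tcp [0.3528 0.2955 0.1577] rv [-1.47  -0.664  0.637] F [-0.5 -0.2  0.2] w 0.0854
shift mm [-8.7 27.5  1.2] turn [ 0.37 -0.3   0.91]
0 -0.0427 [[280.2 200.9]] [[277.6 277.3]]
0 0.0427 [[254.6 196.5]] [[263.9 312.1]]
0 0 [[267.2 198.7]] [[270.8 294.5]]
-0.013 -0.0427 [[279.9 196.2]] [[277.2 275.6]]
-0.013 0.0427 [[254.3 192. ]] [[263.4 310.6]]
-0.013 0 [[266.9 194.1]] [[270.4 292.9]]
```

```bash
python3 - <<'E'
from h import *
for z in(.171,.185,.195,.205,.215): print(z,ray("side",[(251.5,178),(280,183)],z).mean(0).round(4), (ray("side",[(280,183)],z)-ray("side",[(251.5,178)],z)).round(4))
s=stat();print(s["joints"])
E
```

```text
0.171 [0.3623 0.4356 0.171 ] [[ 0.0765 -0.0762  0.    ]]
0.185 [0.358  0.3829 0.185 ] [[ 0.0737 -0.0734  0.    ]]
0.195 [0.3548 0.3453 0.195 ] [[ 0.0717 -0.0714  0.    ]]
0.205 [0.3517 0.3076 0.205 ] [[ 0.0697 -0.0694  0.    ]]
0.215 [0.3486 0.27   0.215 ] [[ 0.0677 -0.0675  0.    ]]
t 2.65 tcp [0.3516 0.2946 0.1564] rv [-1.471 -0.661  0.64 ] F [ 0.2 -0.4 -0.7] w 0.0853
[ 0.52302836  0.09354844 -0.32350299  1.14041659 -0.00119583 -0.30939479]
```

```bash
python3 - <<'E'
from h import *
print(tri((257,314),(251.5,178)),tri((251,312),(251.5,178)))
s=arm.get_state();Rc=R.from_rotvec(s["eef_rot"])
for d in(.0427,.057): print(s["tool_pos"]+Rc.apply([0,-.013,d]))
# gripper column top flange: side?
im=cams.read_camera("side");crop(im,200,60,160,120,"pics/s4.png")
E
```

```text
(array([0.31334248, 0.33938485, 0.20473608]), array([5.])) (array([0.31821123, 0.34943691, 0.2034646 ]), array([1.4]))
[0.31984029 0.32326352 0.16921218]
[0.30926505 0.33288893 0.16913786]
```

Emit:
play_rows(targets=[[[-0.009, 0.02, 0.001, 0.4, 0, 0.9, 1], [0, 0.025, 0, 0, 0, 0, 1], [0, 0, 0, 0, 0, 0, 1]]])

```text
time: 3.08
tool_pos: [0.3493, 0.291, 0.1173]
eef_rot: [-1.47, -0.655, 0.645]
force: [0.4, -0.3, -0.4]
width: 0.0851
```

```bash
python3 - <<'E'
from h import *
print(tri((332.3,218.3),(334.8,235.7)),tri((342.3,232.7),(316.5,238)))
s=stat();plan([.3465,.290,.10],Rdown(np.radians(138)))
im=cams.read_camera("side");crop(im,235,165,80,60,"pics/s5.png")
im=cams.read_camera("top");crop(im,225,255,80,60,"pics/t5.png")
E
```

```text
(array([0.48926505, 0.08452268, 0.11804284]), array([3.6])) (array([0.44370763, 0.07788515, 0.11875189]), array([3.3]))
t 3.08 tcp [0.3493 0.291  0.1173] rv [-1.47  -0.655  0.645] F [ 0.4 -0.3 -0.4] w 0.0851
shift mm [-2.7 17.3  1.4] turn [ 0.07 -0.32  0.33]
```

Emit:
play_rows(targets=[[[-0.003, 0.012, 0.001, 0, 0, 0, 1], [0, 0.012, 0, 0, 0, 0, 1], [0, 0.0, 0, 0, 0, 0, 1]]])

```text
time: 3.55
tool_pos: [0.3493, 0.2912, 0.0956]
eef_rot: [-1.469, -0.66, 0.64]
force: [-0.2, 0.3, 0.1]
width: 0.0855
```

```bash
python3 - <<'E'
from h import *
s=stat();plan([.3465,.290,.07],Rdown(np.radians(138)))
im=cams.read_camera("side");crop(im,235,165,80,60,"pics/s6.png")
im=cams.read_camera("top");crop(im,225,255,80,60,"pics/t6.png")
E
```

```text
t 3.55 tcp [0.3493 0.2912 0.0956] rv [-1.469 -0.66   0.64 ] F [-0.2  0.3  0.1] w 0.0855
shift mm [-3.1 25.5  1.4] turn [ 0.2  -0.31  0.72]
```

```bash
python3 - <<'E'
from h import *
for z in(.1086,.13,.14,.143,.146,.15): print(z,ray("side",[(253.8,200.7),(281.8,205.5)],z).mean(0).round(4))
E
```

```text
0.1086 [0.3631 0.4126 0.1086]
0.13 [0.3574 0.3444 0.13  ]
0.14 [0.3547 0.3125 0.14  ]
0.143 [0.3539 0.3029 0.143 ]
0.146 [0.353  0.2934 0.146 ]
0.15 [0.352  0.2806 0.15  ]
```

Emit:
play_rows(targets=[[[-0.004, 0.012, 0.0015, 0, 0, 0.5, 1], [0, 0.012, 0, 0, 0, 0, 1], [0, 0.0, 0, 0, 0, 0, 1]]])

```text
time: 4.03
tool_pos: [0.346, 0.2895, 0.0706]
eef_rot: [-1.473, -0.655, 0.646]
force: [-0.5, -0.1, 0.5]
width: 0.0851
```

```bash
python3 - <<'E'
from h import *
s=stat();plan([.3465,.290,.055],Rdown(np.radians(138)))
im=cams.read_camera("side");crop(im,235,165,80,60,"pics/s7.png")
E
```

```text
t 4.03 tcp [0.346  0.2895 0.0706] rv [-1.473 -0.655  0.646] F [-0.5 -0.1  0.5] w 0.0851
shift mm [ 0.7 15.6  0. ] turn [ 0.21 -0.31  0.24]
```

Emit:
play_rows(targets=[[[0.0007, 0.008, 0, 0.2, -0.3, 0.2, 1], [0, 0.006, 0, 0, 0, 0, 1], [0, 0.0, 0, 0, 0, 0, 1]]])

```text
time: 4.45
tool_pos: [0.3472, 0.2904, 0.0563]
eef_rot: [-1.469, -0.656, 0.653]
force: [0.5, 0.1, 0.8]
width: 0.0854
```

```bash
python3 - <<'E'
from h import *
s=stat();plan([.3465,.290,.055],Rdown(np.radians(138)))
im=cams.read_camera("side");crop(im,235,165,80,60,"pics/s8.png")
im=cams.read_camera("top");crop(im,235,275,64,48,"pics/t8.png")
E
```

```text
t 4.45 tcp [0.3472 0.2904 0.0563] rv [-1.469 -0.656  0.653] F [0.5 0.1 0.8] w 0.0854
shift mm [-0.8  1.3  0.3] turn [0.02 0.01 0.09]
```

Emit:
play_rows(targets=[[[-0.0008, -0.003, 0, 0, 0, 0, 0.8], [0, 0, 0, 0, 0, 0, 0.76], [0, 0, 0, 0, 0, 0, 0.76]]], newtons=40)

```text
time: 4.92
tool_pos: [0.3474, 0.2902, 0.0607]
eef_rot: [-1.469, -0.658, 0.652]
force: [0.3, -0.5, -0.3]
width: 0.0649
```

```bash
python3 - <<'E'
from h import *
s=stat()
im=cams.read_camera("side");crop(im,235,165,80,60,"pics/s9.png")
E
```

```text
t 4.92 tcp [0.3474 0.2902 0.0607] rv [-1.469 -0.658  0.652] F [ 0.3 -0.5 -0.3] w 0.0649
```

Emit:
play_rows(targets=[[[-0.0025, 0, 0, 0, 0, 0, 0.74], [0, 0, 0, 0, 0, 0, 0.6], [0, 0, 0, 0, 0, 0, 0.5], [0, 0, 0, 0, 0, 0, 0.5]]], newtons=40)

```text
time: 5.48
tool_pos: [0.3458, 0.2884, 0.061]
eef_rot: [-1.469, -0.658, 0.651]
force: [1.1, -0.1, 1.0]
width: 0.059
```

```bash
python3 - <<'E'
from h import *
s=stat();print(s["ft_torque"].round(2))
E
```

```text
t 5.47 tcp [0.3458 0.2884 0.061 ] rv [-1.469 -0.658  0.651] F [ 1.1 -0.1  1. ] w 0.059
[0.07 0.02 0.02]
```

Emit:
play_rows(targets=[[[0, -0.02, 0, 0, 0, 0, 0.5], [0, -0.04, 0, 0, 0, 0, 0.5], [0, -0.05, 0, 0, 0, 0, 0.5], [0, 0, 0, 0, 0, 0, 0.5]]])

```text
time: 5.98
tool_pos: [0.3439, 0.287, 0.1719]
eef_rot: [-1.47, -0.654, 0.655]
force: [0.0, -0.1, -2.0]
width: 0.059
```

```bash
python3 - <<'E'
from h import *
s=stat();plan([.40,.16,.18],Rdown(np.radians(208)))
im=cams.read_camera("side");crop(im,235,125,80,60,"pics/s10.png")
im=cams.read_camera("top");crop(im,225,235,80,60,"pics/t10.png")
E
```

```text
t 5.97 tcp [0.3439 0.287  0.1719] rv [-1.47  -0.654  0.655] F [ 0.  -0.1 -2. ] w 0.059
shift mm [ -56.9   -8.1 -126.7] turn [-3.e-02 -7.e+01 -4.e-02]
```

Emit:
play_rows(targets=[[[0, -0.02, 0, 0, -10, 0, 0.5], [0, 0, 0, 0, -10.5, 0, 0.5], [0, 0, 0, 0, -10.5, 0, 0.5], [0, 0, 0, 0, -10.5, 0, 0.5], [0, 0, 0, 0, -10.5, 0, 0.5]]])

```text
time: 6.7
tool_pos: [0.3362, 0.2824, 0.1791]
eef_rot: [-1.1, -1.331, 1.372]
force: [-0.3, -0.2, -0.2]
width: 0.0587
```

Emit:
play_rows(targets=[[[0, 0, 0, 0, -10.5, 0, 0.5], [0, 0, 0, 0, -10.5, 0, 0.5], [0, 0, 0, 0, 0, 0, 0.5]]])

```text
time: 7.08
tool_pos: [0.3327, 0.2803, 0.173]
eef_rot: [-0.863, -1.582, 1.639]
force: [0.1, 0.3, -0.9]
width: 0.0589
```

```bash
python3 - <<'E'
from h import *
s=stat();plan([.463,.15,.19],Rdown(np.radians(208)))
im=cams.read_camera("side");crop(im,235,125,80,60,"pics/s11.png")
E
```

```text
t 7.08 tcp [0.3327 0.2803 0.173 ] rv [-0.863 -1.582  1.639] F [ 0.1  0.3 -0.9] w 0.0589
shift mm [-180.   -18.6  -38.6] turn [-2.05  4.7  -0.01]
```

Emit:
play_rows(targets=[[[0, -0.02, 0, -2, 4.7, 0, 0.5], [-0.047, -0.002, -0.014, 0, 0, 0, 0.5], [-0.047, -0.002, -0.014, 0, 0, 0, 0.5], [-0.047, -0.002, -0.014, 0, 0, 0, 0.5], [0, 0, 0, 0, 0, 0, 0.5]]])

```text
time: 7.75
tool_pos: [0.4363, 0.1721, 0.1956]
eef_rot: [-0.945, -1.542, 1.551]
force: [-1.1, -0.2, -0.8]
width: 0.0588
```

```bash
python3 - <<'E'
from h import *
s=stat();plan([.463,.13,.19],Rdown(np.radians(208)));print(s["joint_efforts"].round(2))
E
```

```text
t 7.75 tcp [0.4363 0.1721 0.1956] rv [-0.945 -1.542  1.551] F [-1.1 -0.2 -0.8] w 0.0588
shift mm [-49.6   5.6  -4.7] turn [-0.31 -1.    0.01]
[ -1.1  -36.35  30.62  -0.26  -0.23  -0.27]
```

Emit:
play_rows(targets=[[[-0.035, 0, -0.004, 0, -1, 0, 0.5], [-0.015, 0, 0, 0, 0, 0, 0.5], [-0.003, 0, 0, 0, 0, 0, 0.5], [-0.003, 0, 0, 0, 0, 0, 0.5]]])

```text
time: 8.25
tool_pos: [0.4629, 0.1247, 0.1935]
eef_rot: [-0.931, -1.548, 1.559]
force: [-0.3, 0.3, -1.0]
width: 0.0593
```

```bash
python3 - <<'E'
from h import *
s=stat();plan([.463,.12,.19],Rdown(np.radians(208)));print(s["joint_efforts"].round(2))
im=cams.read_camera("side");crop(im,230,60,160,120,"pics/s12.png")
im=cams.read_camera("top");crop(im,240,100,200,150,"pics/t12.png")
E
```

```text
t 8.25 tcp [0.4629 0.1247 0.1935] rv [-0.931 -1.548  1.559] F [-0.3  0.3 -1. ] w 0.0593
shift mm [-4.2  3.5  2.1] turn [-0.57 -0.29  0.23]
[-1.000e-01 -3.798e+01  2.994e+01  7.000e-02 -2.000e-02  4.000e-02]
```

Emit:
play_rows(targets=[[[-0.0027, 0, 0.0014, 0, 0, 0, 0.5], [-0.0027, 0, 0.0014, 0, 0, 0, 0.5], [-0.0027, 0, 0.0014, 0, 0, 0, 0.5], [-0.0027, 0, 0.0014, 0, 0, 0, 0.5], [-0.0027, 0, 0.0014, 0, 0, 0, 0.5]]])

```text
time: 8.98
tool_pos: [0.4626, 0.1098, 0.194]
eef_rot: [-0.93, -1.55, 1.561]
force: [0.7, 0.4, -0.9]
width: 0.0591
```

Emit:
play_rows(targets=[[[-0.0027, 0, 0.0014, 0, 0, 0, 0.5], [-0.0027, 0, 0.0014, 0, 0, 0, 0.5], [-0.0027, 0, 0.0014, 0, 0, 0, 0.5], [-0.0027, 0, 0.0014, 0, 0, 0, 0.5], [-0.0027, 0, 0.0014, 0, 0, 0, 0.5]]])

```text
time: 9.6
tool_pos: [0.4628, 0.0933, 0.194]
eef_rot: [-0.931, -1.55, 1.56]
force: [-0.8, -0.6, -1.3]
width: 0.0591
```

Emit:
play_rows(targets=[[[-0.0027, 0, 0.0014, 0, 0, 0, 0.5], [-0.0027, 0, 0.0014, 0, 0, 0, 0.5], [-0.0027, 0, 0.0014, 0, 0, 0, 0.5]]])

```text
time: 9.98
tool_pos: [0.4628, 0.0836, 0.194]
eef_rot: [-0.931, -1.55, 1.56]
force: [-0.2, -0.4, -1.5]
width: 0.0592
```

Emit:
play_rows(targets=[[[-0.0027, 0, 0.0014, 0, 0, 0, 0.5], [-0.0027, 0, 0.0014, 0, 0, 0, 0.5], [-0.0027, 0, 0.0014, 0, 0, 0, 0.5]]])

```text
time: 10.35
tool_pos: [0.4629, 0.0738, 0.194]
eef_rot: [-0.931, -1.55, 1.56]
force: [0.3, 0.2, -1.1]
width: 0.0589
```

Emit:
play_rows(targets=[[[-0.0027, 0, 0.0014, 0, 0, 0, 0.5], [-0.0027, 0, 0.0014, 0, 0, 0, 0.5], [-0.0027, 0, 0.0014, 0, 0, 0, 0.5], [-0.0027, 0, 0.0014, 0, 0, 0, 0.5]]])

```text
time: 10.85
tool_pos: [0.463, 0.0608, 0.194]
eef_rot: [-0.931, -1.55, 1.56]
force: [-1.2, -0.0, -0.5]
width: 0.059
```

Emit:
play_rows(targets=[[[-0.0027, 0, 0.0014, 0, 0, 0, 0.5], [-0.0027, 0, 0.0014, 0, 0, 0, 0.5], [-0.0027, 0, 0.0014, 0, 0, 0, 0.5], [-0.0027, 0, 0.0014, 0, 0, 0, 0.5]]])

```text
time: 11.35
tool_pos: [0.4631, 0.0477, 0.194]
eef_rot: [-0.931, -1.55, 1.56]
force: [0.3, 0.1, -0.7]
width: 0.0587
```

```bash
python3 - <<'E'
from h import *
s=stat();print(s["joint_efforts"].round(2))
im=cams.read_camera("side");crop(im,250,60,160,120,"pics/s13.png")
im=cams.read_camera("top");crop(im,270,100,160,120,"pics/t13.png")
E
```

```text
t 11.35 tcp [0.4631 0.0477 0.194 ] rv [-0.931 -1.55   1.56 ] F [ 0.3  0.1 -0.7] w 0.0587
[ 2.900e-01 -3.647e+01  2.993e+01  1.000e-01 -1.000e-02  6.000e-02]
```

```bash
python3 - <<'E'
from h import *
for z in(.194,.236,.252): print(z,proj("top",[.463,.048,z]),proj("side",[.463,.048,z]))
a=np.radians(28);
def corners(x,y,z): return PW([x,y,a],[(i,j,0) for i,j in((-30,-23),(30,-23),(30,11),(18,23),(-30,23))],z)
print("top",proj("top",corners(.463,.048,.252)).round(1).tolist());print("side",proj("side",corners(.463,.048,.252)).round(1).tolist())
im=cams.read_camera("top");crop(im,325,170,56,42,"pics/t14.png")
im=cams.read_camera("side");crop(im,290,140,64,48,"pics/s14.png")
E
```

```text
0.194 [[351.22925925 207.58599924]] [[326.05639782 211.41331892]]
0.236 [[352.06557196 199.60248931]] [[325.96928639 193.45934614]]
0.252 [[352.39790742 196.42998758]] [[325.93544296 186.4840972 ]]
top [[369.3, 196.7], [348.1, 181.9], [338.8, 192.4], [339.7, 199.1], [356.8, 211.3]]
side [[322.1, 191.2], [343.0, 186.2], [333.0, 183.1], [325.5, 183.0], [308.8, 186.8]]
```

```bash
python3 - <<'E'
from h import *
plan([.5537,-.0429,.13],Rdown(np.radians(208)))
def L(v,ox,oy,s): return [((a,b,z),(ox+u/s,oy+w/s)) for a,b,z,u,w in v]
k={"top":L([(30,11,16,205,335),(18,11,16,243,398),(18,23,16,220,440),(-23,17,16,445,543)],325,170,14.286)}
fit(k,.236,[.463,.048,.49])
E
```

```text
shift mm [-122.8   63.2  -38.4] turn [-0.52 -0.2   0.21]
['top'] [0.4606 0.0492 0.5337] deg 30.6 rms 0.66
```

Emit:
play_rows(targets=[[[-0.04, 0, -0.012, -0.5, 0, 0, 0.5], [-0.04, 0.01, -0.013, 0, 0, 0, 0.5], [-0.04, 0.02, -0.013, 0, 0, 0, 0.5], [0, 0.03, 0, 0, 0, 0, 0.5], [0, 0, 0, 0, 0, 0, 0.5]]])

```text
time: 12.18
tool_pos: [0.5562, -0.0422, 0.1326]
eef_rot: [-0.936, -1.561, 1.555]
force: [-0.7, 0.2, -0.5]
width: 0.0594
```

```bash
python3 - <<'E'
from h import *
s=stat();print(s["joint_efforts"].round(1));plan([.5537,-.0429,.09],Rdown(np.radians(208)))
im=cams.read_camera("side");crop(im,330,200,96,72,"pics/s15.png")
im=cams.read_camera("top");crop(im,315,140,96,72,"pics/t15.png")
E
```

```text
t 12.18 tcp [ 0.5562 -0.0422  0.1326] rv [-0.936 -1.561  1.555] F [-0.7  0.2 -0.5] w 0.0594
[ -0.4 -46.2  29.1  -0.7   0.   -0. ]
shift mm [ 0.4 42.6  2.6] turn [ 0.12 -0.07  0.16]
```

Emit:
play_rows(targets=[[[0.0005, 0.025, 0.002, 0, 0, 0, 0.5], [0, 0.02, 0, 0, 0, 0, 0.5], [0, 0, 0, 0, 0, 0, 0.5]]])

```text
time: 12.65
tool_pos: [0.5594, -0.042, 0.0957]
eef_rot: [-0.949, -1.571, 1.557]
force: [-0.6, 1.3, -0.4]
width: 0.0591
```

```bash
python3 - <<'E'
from h import *
s=stat();plan([.554,-.0427,.08],Rdown(np.radians(208)))
im=cams.read_camera("side");crop(im,340,215,64,48,"pics/s16.png")
p=s["tool_pos"]
Q=PW([p[0],p[1],np.radians(28)],[(-30,-23,0),(30,-23,0),(30,-23,16),(-30,-23,16)],p[2]+.042)
print(((proj("side",Q)-[340,215])*12.5).round(0).tolist())
E
```

```text
t 12.65 tcp [ 0.5594 -0.042   0.0957] rv [-0.949 -1.571  1.557] F [-0.6  1.3 -0.4] w 0.0591
shift mm [ 2.  15.6  5.4] turn [ 0.75  0.1  -0.38]
[[449.0, 469.0], [695.0, 381.0], [700.0, 295.0], [453.0, 381.0]]
```

```bash
python3 - <<'E'
from h import *
im=cams.read_camera("side");crop(im,368,224,32,30,"pics/s17.png",20)
E
```

Emit:
play_rows(targets=[[[0.002, 0.006, 0.006, 0.7, 0, -0.4, 0.5], [0, 0.003, 0, 0, 0, 0, 0.5], [0, 0, 0, 0, 0, 0, 0.5]]])

```text
time: 13.12
tool_pos: [0.5558, -0.0436, 0.0903]
eef_rot: [-0.942, -1.565, 1.56]
force: [-0.7, -0.2, -1.4]
width: 0.0587
```

```bash
python3 - <<'E'
from h import *
s=stat();plan([.554,-.0427,.075],Rdown(np.radians(208)))
im=cams.read_camera("side");crop(im,340,215,64,48,"pics/s18.png")
im=cams.read_camera("top");crop(im,315,140,96,72,"pics/t18.png")
E
```

```text
t 13.12 tcp [ 0.5558 -0.0436  0.0903] rv [-0.942 -1.565  1.56 ] F [-0.7 -0.2 -1.4] w 0.0587
shift mm [ 1.7 15.3  1.3] turn [ 0.31  0.12 -0.22]
```

```bash
python3 - <<'E'
from h import *
im=cams.read_camera("top");crop(im,350,165,32,24,"pics/t19.png",25)
s=arm.get_state();p=s["tool_pos"]
Q=PW([p[0],p[1],np.radians(28)],[(30,11,16),(18,11,16),(18,23,16),(-30,23,16),(30,-23,16)],p[2]+.042)
print(((proj("top",Q)-[350,165])*25).round(0).tolist())
E
```

```text
[[153.0, 75.0], [248.0, 141.0], [176.0, 223.0], [562.0, 489.0], [357.0, -154.0]]
```

Emit:
play_rows(targets=[[[0.0005, 0.006, 0.0015, 0.3, 0, -0.2, 0.5], [0, 0.006, 0.001, 0, 0, 0, 0.5], [0, 0, 0, 0, 0, 0, 0.5]]])

```text
time: 13.65
tool_pos: [0.5531, -0.0444, 0.0771]
eef_rot: [-0.935, -1.56, 1.561]
force: [-0.2, -0.5, -1.9]
width: 0.0591
```

```bash
python3 - <<'E'
from h import *
s=stat();plan([.5555,-.043,.07],Rdown(np.radians(208)))
im=cams.read_camera("side");crop(im,355,230,48,36,"pics/s20.png")
im=cams.read_camera("top");crop(im,345,165,32,24,"pics/t20.png",25)
E
```

```text
t 13.65 tcp [ 0.5531 -0.0444  0.0771] rv [-0.935 -1.56   1.561] F [-0.2 -0.5 -1.9] w 0.0591
shift mm [ 0.1  7.1 -2.8] turn [-0.04  0.12  0.02]
```

```bash
python3 - <<'E'
from h import *
def L(v,ox,oy,s): return [((a,b,z),(ox+u/s,oy+w/s)) for a,b,z,u,w in v]
k={"top":L([(30,11,16,295,190),(18,11,16,395,265),(18,23,16,322,338)],345,165,25)}
# fixed yaw translation fit
for z in(.119,.123):
  f=lambda p:(proj("top",PW([p[0],p[1],np.radians(28)],[q for q,_ in k["top"]],z))-[u for _,u in k["top"]]).ravel()
  r=least_squares(f,[.55,-.04]);print("top plate",z,r.x.round(4),r.fun.round(1))
ks=L([(-30,-23,0,330,500),(-30,-23,16,335,380),(30,-23,16,645,262),(30,-23,0,648,365)],355,230,16.67)
for z in(.117,.119,.121,.123):
  f=lambda p:(proj("side",PW([p[0],p[1],np.radians(28)],[q for q,_ in ks],z))-[u for _,u in ks]).ravel()
  r=least_squares(f,[.55,-.04]);print("side plate",z,r.x.round(4),r.fun.round(1))
E
```

```text
top plate 0.119 [ 0.5492 -0.0436] [ 0.1  0.1 -0.1 -0.2 -0.   0.1]
top plate 0.123 [ 0.5473 -0.0424] [ 0.1  0.1 -0.1 -0.3 -0.   0.1]
side plate 0.117 [ 0.56   -0.0319] [-0.3 -0.4 -0.3 -0.1  0.6 -0.   0.1  0.5]
side plate 0.119 [ 0.5585 -0.0363] [-0.3 -0.4 -0.4 -0.1  0.6 -0.1  0.1  0.5]
side plate 0.121 [ 0.557  -0.0408] [-0.4 -0.4 -0.4 -0.1  0.7 -0.1  0.1  0.5]
side plate 0.123 [ 0.5555 -0.0452] [-0.4 -0.3 -0.5 -0.1  0.7 -0.1  0.2  0.5]
```

Emit:
play_rows(targets=[[[-0.0005, 0.004, -0.002, 0, 0, 0, 0.5], [0, 0.003, 0, 0, 0, 0, 0.5], [0, 0, 0, 0, 0, 0, 0.5]]])

```text
time: 14.12
tool_pos: [0.556, -0.044, 0.0705]
eef_rot: [-0.936, -1.561, 1.561]
force: [-0.4, 0.2, -0.7]
width: 0.0589
```

```bash
python3 - <<'E'
from h import *
s=stat();plan([.555,-.0439,.06],Rdown(np.radians(208)))
E
```

```text
t 14.12 tcp [ 0.556  -0.044   0.0705] rv [-0.936 -1.561  1.561] F [-0.4  0.2 -0.7] w 0.0589
shift mm [ 0.5 10.5  0.9] turn [ 0.03  0.12 -0.04]
```

Underside about 3 mm above pin tops. Descend with force monitoring.

Emit:
play_rows(targets=[[[0.0005, 0.002, 0.001, 0, 0, 0, 0.5], [0, 0.002, 0, 0, 0, 0, 0.5], [0, 0, 0, 0, 0, 0, 0.5]]])

```text
time: 14.5
tool_pos: [0.5548, -0.044, 0.0662]
eef_rot: [-0.936, -1.561, 1.561]
force: [0.1, 0.7, -0.4]
width: 0.0587
```

Emit:
play_rows(targets=[[[0, 0.002, 0, 0, 0, 0, 0.5], [0, 0, 0, 0, 0, 0, 0.5]]])

```text
time: 14.75
tool_pos: [0.5548, -0.044, 0.0641]
eef_rot: [-0.937, -1.561, 1.561]
force: [0.1, 0.2, -0.5]
width: 0.0591
```

Emit:
play_rows(targets=[[[0, 0.002, 0, 0, 0, 0, 0.5], [0, 0, 0, 0, 0, 0, 0.5]]])

```text
time: 15.0
tool_pos: [0.5552, -0.0441, 0.063]
eef_rot: [-0.938, -1.562, 1.561]
force: [-2.2, -0.0, 5.0]
width: 0.0588
```

```bash
python3 - <<'E'
from h import *
im=cams.read_camera("side");crop(im,345,230,64,48,"pics/s21.png")
im=cams.read_camera("top");crop(im,345,165,32,24,"pics/t21.png",25)
E
```

Emit:
play_rows(targets=[[[0.003, 0, 0, 0, 0, 0, 0.5], [0, 0, 0, 0, 0, 0, 0.5]]])

```text
time: 15.35
tool_pos: [0.5543, -0.0417, 0.0632]
eef_rot: [-0.939, -1.562, 1.561]
force: [0.4, -0.7, 1.9]
width: 0.0592
```

Emit:
play_rows(targets=[[[-0.003, 0, 0, 0, 0, 0, 0.5], [-0.003, 0, 0, 0, 0, 0, 0.5], [0, 0, 0, 0, 0, 0, 0.5]]])

```text
time: 15.72
tool_pos: [0.5556, -0.0441, 0.063]
eef_rot: [-0.933, -1.565, 1.558]
force: [-0.1, 0.2, 5.2]
width: 0.0591
```

Emit:
play_rows(targets=[[[0.002, 0.0, 0, 0, 0, 0, 0.5], [0, 0.0015, 0, 0, 0, 0, 0.5], [0, 0, 0, 0, 0, 0, 0.5]]])

```text
time: 16.1
tool_pos: [0.5553, -0.0432, 0.0621]
eef_rot: [-0.935, -1.564, 1.558]
force: [-1.3, 0.3, 6.3]
width: 0.0589
```

Emit:
play_rows(targets=[[[0, 0.002, 0, 0, 0, 0, 0.5], [0, 0, 0, 0, 0, 0, 0.5]]])

```text
time: 16.35
tool_pos: [0.5553, -0.0432, 0.061]
eef_rot: [-0.936, -1.565, 1.558]
force: [-1.7, 1.5, 7.4]
width: 0.059
```

Emit:
play_rows(targets=[[[0.003, 0, 0, 0, 0, 0, 0.5], [0.003, 0, 0, 0, 0, 0, 0.5]]])

```text
time: 16.6
tool_pos: [0.5552, -0.0413, 0.0627]
eef_rot: [-0.945, -1.563, 1.562]
force: [0.1, -6.9, 4.6]
width: 0.0588
```

```bash
python3 - <<'E'
from h import *
s=stat();plan([.5545,-.0425,.06],Rdown(np.radians(208)))
im=cams.read_camera("side");crop(im,345,230,64,48,"pics/s22.png")
im=cams.read_camera("top");crop(im,345,165,32,24,"pics/t22.png",25)
E
```

```text
t 16.6 tcp [ 0.5552 -0.0413  0.0627] rv [-0.945 -1.563  1.562] F [ 0.1 -6.9  4.6] w 0.0588
shift mm [-0.7  2.7  1.1] turn [ 0.27  0.05 -0.4 ]
```

Emit:
play_rows(targets=[[[-0.0015, 0, 0, 0, 0, 0, 0.5], [0, 0, 0, 0, 0, 0, 0.5]]])

```text
time: 16.95
tool_pos: [0.5555, -0.0423, 0.0628]
eef_rot: [-0.944, -1.563, 1.56]
force: [-0.2, -0.9, 4.2]
width: 0.0587
```

Emit:
play_rows(targets=[[[0, 0, 0, 0, 0, 0, 0.78], [0, 0, 0, 0, 0, 0, 0.78], [0, 0, 0, 0, 0, 0, 0.78]]])

```text
time: 17.32
tool_pos: [0.555, -0.0421, 0.0614]
eef_rot: [-0.943, -1.563, 1.561]
force: [-0.0, -0.5, -0.2]
width: 0.0667
```

```bash
python3 - <<'E'
from h import *
s=stat();plan([.5545,-.0425,.06],Rdown(np.radians(208)))
im=cams.read_camera("side");crop(im,345,230,64,48,"pics/s23.png")
E
```

```text
t 17.32 tcp [ 0.555  -0.0421  0.0614] rv [-0.943 -1.563  1.561] F [-0.  -0.5 -0.2] w 0.0667
shift mm [-0.1  1.4  0.7] turn [ 0.23  0.06 -0.26]
```

Emit:
play_rows(targets=[[[0, -0.03, 0, 0, 0, 0, 0.78], [0, -0.05, 0, 0, 0, 0, 0.9], [0, -0.05, 0, 0, 0, 0, 1], [0.045, 0, 0.004, 0, 10, 0, 1], [0, 0, 0, 0, 10.5, 0, 1]]])

```text
time: 18.0
tool_pos: [0.5288, -0.0031, 0.194]
eef_rot: [-1.151, -1.302, 1.299]
force: [0.0, -0.7, -0.5]
width: 0.0854
```

Emit:
play_rows(targets=[[[0, 0, 0, 0, 10.5, 0, 1], [0, 0, 0, 0, 10.5, 0, 1], [0, 0, 0, 0, 10.5, 0, 1], [0, 0, 0, 0, 10.5, 0, 1], [0, 0, 0, 0, 10.5, 0, 1]]])

```text
time: 18.62
tool_pos: [0.5287, -0.0022, 0.1943]
eef_rot: [-1.491, -0.594, 0.588]
force: [0.1, 0.1, 0.6]
width: 0.0853
```

Emit:
play_rows(targets=[[[0, 0, 0, 0, 10.5, 0, 1], [0, 0, 0, 0, 10.5, 0, 1], [0, 0, 0, 0, 10.5, 0, 1], [0, 0, 0, 0, 5, 0, 1]]])

```text
time: 19.12
tool_pos: [0.5283, -0.002, 0.1936]
eef_rot: [-1.57, -0.083, 0.078]
force: [-0.7, -0.1, 0.7]
width: 0.0852
```

```bash
python3 - <<'E'
from h import *
s=stat();plan([.4615,.112,.12],Rdown(np.radians(98.4)))
im=cams.read_camera("side");crop(im,290,160,160,120,"pics/s24.png")
E
```

```text
t 19.12 tcp [ 0.5283 -0.002   0.1936] rv [-1.57  -0.083  0.078] F [-0.7 -0.1  0.7] w 0.0852
shift mm [-55.1  73.3 120.3] turn [ 0.06 -2.55  0.19]
```

Emit:
play_rows(targets=[[[-0.019, 0, 0.04, 0, 0, 0, 1], [-0.019, 0, 0.04, 0, 0, 0, 1], [-0.017, 0.01, 0.04, 0, -2.5, 0, 1], [0, 0.04, 0, 0, 0, 0, 1], [0, 0, 0, 0, 0, 0, 1]]])

```text
time: 19.8
tool_pos: [0.4606, 0.1149, 0.1423]
eef_rot: [-1.568, -0.123, 0.115]
force: [-0.4, -0.0, 1.2]
width: 0.0855
```

```bash
python3 - <<'E'
from h import *
s=stat();plan([.4615,.112,.085],Rdown(np.radians(98.4)))
im=cams.read_camera("side");crop(im,290,160,80,60,"pics/s25.png")
im=cams.read_camera("top");crop(im,285,195,80,60,"pics/t25.png")
E
```

```text
t 19.8 tcp [0.4606 0.1149 0.1423] rv [-1.568 -0.123  0.115] F [-0.4 -0.   1.2] w 0.0855
shift mm [ 0.2 57.3 -2.9] turn [0.06 0.26 0.28]
```

Emit:
play_rows(targets=[[[0, 0.025, -0.003, 0, 0, 0.3, 0.9], [0, 0.025, 0, 0, 0, 0, 0.85], [0, 0, 0, 0, 0, 0, 0.85]]])

```text
time: 20.27
tool_pos: [0.4702, 0.1104, 0.1]
eef_rot: [-1.569, -0.128, 0.104]
force: [-0.8, -1.4, -0.1]
width: 0.0728
```

```bash
python3 - <<'E'
from h import *
s=stat();plan([.4615,.112,.061],Rdown(np.radians(98.4)))
im=cams.read_camera("side");crop(im,290,190,80,60,"pics/s26.png")
im=cams.read_camera("top");crop(im,285,195,80,60,"pics/t26.png")
E
```

```text
t 20.27 tcp [0.4702 0.1104 0.1   ] rv [-1.569 -0.128  0.104] F [-0.8 -1.4 -0.1] w 0.0728
shift mm [-8.9 38.9  3. ] turn [0.13 0.07 0.85]
```

Emit:
play_rows(targets=[[[-0.009, 0.008, 0.003, 0, 0, 0.8, 0.85], [0, 0.01, 0, 0, 0, 0, 0.85], [0, 0.005, 0, 0, 0, 0, 0.85], [0, 0, 0, 0, 0, 0, 0.85]]])

```text
time: 20.88
tool_pos: [0.4637, 0.1124, 0.0795]
eef_rot: [-1.57, -0.122, 0.11]
force: [0.5, -0.6, 0.1]
width: 0.0726
```

```bash
python3 - <<'E'
from h import *
s=stat();plan([.4615,.112,.061],Rdown(np.radians(98.4)))
im=cams.read_camera("side");crop(im,290,200,80,60,"pics/s27.png")
im=cams.read_camera("top");crop(im,285,195,80,60,"pics/t27.png")
E
```

```text
t 20.88 tcp [0.4637 0.1124 0.0795] rv [-1.57  -0.122  0.11 ] F [ 0.5 -0.6  0.1] w 0.0726
shift mm [-2.4 18.5  0. ] turn [0.16 0.08 0.41]
```

Emit:
play_rows(targets=[[[-0.003, 0.008, 0, 0, 0, 0.4, 0.8], [-0.001, 0.007, 0, 0, 0, 0, 0.8], [0, 0.003, 0, 0, 0, 0, 0.78], [0, 0, 0, 0, 0, 0, 0.78]]])

```text
time: 21.48
tool_pos: [0.4599, 0.1117, 0.0606]
eef_rot: [-1.571, -0.117, 0.116]
force: [0.4, 0.6, 0.5]
width: 0.0664
```

```bash
python3 - <<'E'
from h import *
s=stat();plan([.4615,.112,.060],Rdown(np.radians(98.4)))
im=cams.read_camera("side");crop(im,290,210,64,48,"pics/s28.png")
E
```

```text
t 21.48 tcp [0.4599 0.1117 0.0606] rv [-1.571 -0.117  0.116] F [0.4 0.6 0.5] w 0.0664
shift mm [1.7 0.6 0.1] turn [0.16 0.07 0.01]
```

Emit:
play_rows(targets=[[[0.0015, 0, 0, 0, 0, 0, 0.74], [0, 0, 0, 0, 0, 0, 0.6], [0, 0, 0, 0, 0, 0, 0.5], [0, 0, 0, 0, 0, 0, 0.5]]], newtons=40)

```text
time: 22.02
tool_pos: [0.4621, 0.112, 0.0612]
eef_rot: [-1.57, -0.118, 0.115]
force: [0.0, -0.4, -1.2]
width: 0.0591
```

Emit:
play_rows(targets=[[[0, -0.02, 0, 0, 0, 0, 0.5], [0, -0.04, 0, 0, 0, 0, 0.5], [0, -0.04, 0, 0, 0, 0, 0.5], [0, -0.03, 0, 0, 10, 0, 0.5], [0, 0, 0, 0, 10, 0, 0.5]]])

```text
time: 22.65
tool_pos: [0.4604, 0.1123, 0.1939]
eef_rot: [-1.567, 0.167, -0.165]
force: [0.4, -0.4, -2.0]
width: 0.0589
```

Emit:
play_rows(targets=[[[0, 0, 0, 0, 10.5, 0, 0.5], [0, 0, 0, 0, 10.5, 0, 0.5], [0, 0, 0, 0, 10, 0, 0.5], [0, 0, 0, 0, 10, 0, 0.5], [0, 0, 0, 0, 8, 0, 0.5]]])

```text
time: 23.28
tool_pos: [0.4599, 0.1123, 0.1939]
eef_rot: [-1.402, 0.851, -0.85]
force: [-0.1, 0.8, -0.1]
width: 0.0592
```

```bash
python3 - <<'E'
from h import *
s=stat();plan([.5287,.0069,.12],Rdown(np.radians(28)))
im=cams.read_camera("side");crop(im,290,140,80,60,"pics/s29.png")
im=cams.read_camera("top");crop(im,315,165,80,60,"pics/t29.png")
E
```

```text
t 23.27 tcp [0.4599 0.1123 0.1939] rv [-1.402  0.851 -0.85 ] F [-0.1  0.8 -0.1] w 0.0592
shift mm [125.1  74.   12.8] turn [ 0.18 -0.59  0.08]
```

Emit:
play_rows(targets=[[[0.042, 0, 0.004, 0, -0.6, 0, 0.5], [0.042, 0, 0.004, 0, 0, 0, 0.5], [0.038, 0, 0.004, 0, 0, 0, 0.5], [0, 0.04, 0, 0, 0, 0, 0.5], [0, 0.01, 0, 0, 0, 0, 0.5]]])

```text
time: 24.0
tool_pos: [0.5311, 0.0076, 0.1435]
eef_rot: [-1.411, 0.824, -0.826]
force: [0.3, 1.4, -1.2]
width: 0.0588
```

```bash
python3 - <<'E'
from h import *
s=stat();plan([.5287,.0069,.085],Rdown(np.radians(28)))
E
```

```text
t 24.0 tcp [0.5311 0.0076 0.1435] rv [-1.411  0.824 -0.826] F [ 0.3  1.4 -1.2] w 0.0588
shift mm [-0.7 58.5 -2.3] turn [0.07 1.31 0.14]
```

Emit:
play_rows(targets=[[[0, 0.02, -0.002, 0, 1.3, 0.1, 0.5], [0, 0.02, -0.001, 0, 0, 0, 0.5], [0, 0.012, -0.002, 0, 0, 0, 0.5], [0, 0, 0, 0, 0, 0, 0.5]]])

```text
time: 24.5
tool_pos: [0.5271, 0.006, 0.0921]
eef_rot: [-1.405, 0.836, -0.838]
force: [0.0, 0.1, -1.2]
width: 0.0591
```

```bash
python3 - <<'E'
from h import *
s=stat();plan([.5287,.0069,.075],Rdown(np.radians(28)))
im=cams.read_camera("side");crop(im,330,215,80,60,"pics/s30.png")
im=cams.read_camera("top");crop(im,325,165,48,36,"pics/t30.png")
E
```

```text
t 24.5 tcp [0.5271 0.006  0.0921] rv [-1.405  0.836 -0.838] F [ 0.   0.1 -1.2] w 0.0591
shift mm [-0.  17.1  1.9] turn [-0.01  0.41  0.09]
```

```bash
cat >> h.py <<'E'
def tfit(cam,pts,z,yaw,x0):
    f=lambda p:(proj(cam,PW([p[0],p[1],yaw],[q for q,_ in pts],z))-[u for _,u in pts]).ravel()
    r=least_squares(f,x0);print(cam,"z",z,r.x.round(4),"rms",np.sqrt((r.fun**2).mean()).round(2));return r.x
def L(v,ox,oy,s): return [((a,b,z),(ox+u/s,oy+w/s)) for a,b,z,u,w in v]
E
python3 - <<'E'
from h import *
y=np.radians(28)
k=L([(30,11,16,305,335),(18,11,16,367,388),(18,23,16,322,435)],325,165,16.67)
ks=L([(-30,-23,0,235,300),(30,-23,0,458,240),(30,-23,16,460,185),(-30,-23,16,240,245)],330,215,10)
for z in(.134,.136,.138): 
  tfit("top",k,z,y,[.53,0]); tfit("side",ks,z,y,[.53,0])
a=np.array([-.0263,.0494])
print("nest a top",np.array([.5511,-.0421])+a,"side",np.array([.5562,-.0436])+a)
E
```

```text
top z 0.134 [0.5234 0.0063] rms 0.2
side z 0.134 [0.5281 0.0112] rms 1.02
top z 0.136 [0.5225 0.0068] rms 0.2
side z 0.136 [0.5267 0.0064] rms 1.0
top z 0.138 [0.5215 0.0072] rms 0.2
side z 0.138 [0.5252 0.0015] rms 0.98
nest a top [0.5248 0.0073] side [0.5299 0.0058]
```

Emit:
play_rows(targets=[[[0, 0.007, 0.002, 0, 0.4, 0, 0.5], [0, 0.008, 0.001, 0, 0, 0, 0.5], [0, 0.006, 0.0, 0, 0, 0, 0.5], [0, 0, 0, 0, 0, 0, 0.5]]])

```text
time: 25.1
tool_pos: [0.5324, 0.0073, 0.0723]
eef_rot: [-1.4, 0.837, -0.847]
force: [-0.4, 0.1, -0.8]
width: 0.059
```

```bash
python3 - <<'E'
from h import *
s=stat();plan([.5292,.0065,.064],Rdown(np.radians(28)))
E
```

```text
t 25.1 tcp [0.5324 0.0073 0.0723] rv [-1.4    0.837 -0.847] F [-0.4  0.1 -0.8] w 0.059
shift mm [-0.8  8.3 -3.3] turn [-0.25 -0.    0.27]
```

Emit:
play_rows(targets=[[[-0.001, 0.002, -0.003, -0.2, 0, 0.3, 0.5], [0, 0.001, 0, 0, 0, 0, 0.5], [0, 0, 0, 0, 0, 0, 0.5]]])

```text
time: 25.48
tool_pos: [0.5291, 0.0067, 0.0692]
eef_rot: [-1.4, 0.843, -0.842]
force: [-0.6, -0.2, -1.3]
width: 0.0592
```

Emit:
play_rows(targets=[[[0, 0.002, 0, 0, 0, 0, 0.5], [0, 0, 0, 0, 0, 0, 0.5]]])

```text
time: 25.72
tool_pos: [0.5293, 0.0066, 0.0673]
eef_rot: [-1.4, 0.842, -0.842]
force: [-0.2, 0.4, -0.6]
width: 0.0588
```

Emit:
play_rows(targets=[[[0, 0.002, 0, 0, 0, 0, 0.5], [0, 0, 0, 0, 0, 0, 0.5]]])

```text
time: 25.98
tool_pos: [0.5294, 0.0066, 0.0652]
eef_rot: [-1.4, 0.842, -0.842]
force: [0.2, 0.0, -1.3]
width: 0.059
```

Emit:
play_rows(targets=[[[0, 0.002, 0, 0, 0, 0, 0.5], [0, 0, 0, 0, 0, 0, 0.5]]])

```text
time: 26.22
tool_pos: [0.5296, 0.0066, 0.0634]
eef_rot: [-1.4, 0.842, -0.843]
force: [-1.0, -0.0, -0.4]
width: 0.0586
```

Emit:
play_rows(targets=[[[0, 0.0015, 0, 0, 0, 0, 0.5], [0, 0, 0, 0, 0, 0, 0.5]]])

```text
time: 26.48
tool_pos: [0.5297, 0.0066, 0.0626]
eef_rot: [-1.4, 0.841, -0.843]
force: [-0.5, 0.9, 4.4]
width: 0.0588
```

Emit:
play_rows(targets=[[[0, 0.0015, 0, 0, 0, 0, 0.5], [0, 0, 0, 0, 0, 0, 0.5]]])

```text
time: 26.72
tool_pos: [0.5297, 0.0066, 0.0618]
eef_rot: [-1.4, 0.841, -0.843]
force: [-1.2, 0.4, 4.7]
width: 0.0591
```

```bash
python3 - <<'E'
from h import *
s=stat()
im=cams.read_camera("side");crop(im,335,225,64,48,"pics/s31.png")
im=cams.read_camera("top");crop(im,325,165,48,36,"pics/t31.png")
E
```

```text
t 26.73 tcp [0.5297 0.0066 0.0618] rv [-1.4    0.841 -0.843] F [-1.2  0.4  4.7] w 0.0591
```

Emit:
play_rows(targets=[[[0, -0.0005, 0, 0, 0, 0, 0.7], [0, 0, 0, 0, 0, 0, 0.78], [0, 0, 0, 0, 0, 0, 0.78]]])

```text
time: 27.2
tool_pos: [0.5299, 0.0066, 0.062]
eef_rot: [-1.4, 0.84, -0.844]
force: [-0.3, 0.4, -0.2]
width: 0.0666
```

Emit:
play_rows(targets=[[[0, -0.03, 0, 0, 0, 0, 0.78], [0, -0.05, 0, 0, 0, 0, 0.9], [0, -0.05, 0, 0, 0, 0, 1], [-0.05, -0.01, 0, 0, 0, 0, 1], [-0.05, 0, 0, 0, 0, 0, 1]]])

```text
time: 27.82
tool_pos: [0.4835, 0.0944, 0.2039]
eef_rot: [-1.397, 0.847, -0.847]
force: [0.8, 0.2, -0.1]
width: 0.0855
```

```bash
python3 - <<'E'
from h import *
s=stat();plan([.489,.2575,.2],Rdown(np.radians(42.6)))
im=cams.read_camera("side");crop(im,290,180,128,96,"pics/s32.png")
im=cams.read_camera("top");crop(im,240,160,128,96,"pics/t32.png")
E
```

```text
t 27.82 tcp [0.4835 0.0944 0.2039] rv [-1.397  0.847 -0.847] F [ 0.8  0.2 -0.1] w 0.0855
shift mm [-142.     4.2   80.5] turn [ -0.1  -14.97  -0.07]
```

Emit:
play_rows(targets=[[[-0.047, 0, 0.027, 0, 0, 0, 0.8], [-0.047, 0, 0.027, 0, 0, 0, 0.7], [-0.048, 0, 0.027, 0, 0, 0, 0.6], [0, 0, 0, 0, -7.5, 0, 0.6], [0, 0, 0, 0, -7.5, 0, 0.6]]])

```text
time: 28.55
tool_pos: [0.4891, 0.2637, 0.2017]
eef_rot: [-1.475, 0.637, -0.636]
force: [-0.1, -0.0, -0.4]
width: 0.0513
```

```bash
python3 - <<'E'
from h import *
s=stat();plan([.4895,.257,.15],Rdown(np.radians(42.6)))
im=cams.read_camera("side");crop(im,280,130,96,72,"pics/s33.png")
im=cams.read_camera("top");crop(im,215,190,96,72,"pics/t33.png")
E
```

```text
t 28.55 tcp [0.4891 0.2637 0.2017] rv [-1.475  0.637 -0.636] F [-0.1 -0.  -0.4] w 0.0513
shift mm [ 5.2 51.7 -4.3] turn [-0.03  0.74 -0.05]
```

```bash
python3 - <<'E'
from h import *
a,b=np.array([280,164.8]),np.array([338.8,200.8]);n=np.array([-(b-a)[1],(b-a)[0]]);n/=np.linalg.norm(n)
for uv in [(216.2,241.6),(243.8,221)]:
  for z in(0,.05,.1,.15,.2):
    P=ray("top",uv,z);q=proj("side",P)[0];print(uv,z,P.round(3),q.round(1),((q-a)@n).round(1))
E
```

```text
(216.2, 241.6) 0 [[0.595 0.372 0.   ]] [347.1 236.1] 25.8
(216.2, 241.6) 0.05 [[0.572 0.37  0.05 ]] [340.  221.3] 16.9
(216.2, 241.6) 0.1 [[0.55  0.368 0.1  ]] [332.7 206. ] 7.6
(216.2, 241.6) 0.15 [[0.527 0.367 0.15 ]] [325.1 190.2] -1.9
(216.2, 241.6) 0.2 [[0.504 0.365 0.2  ]] [317.3 173.8] -11.8
(243.8, 221) 0 [[0.622 0.284 0.   ]] [363.7 246.2] 25.7
(243.8, 221) 0.05 [[0.599 0.285 0.05 ]] [355.9 230.4] 16.3
(243.8, 221) 0.1 [[0.575 0.287 0.1  ]] [347.8 214.1] 6.6
(243.8, 221) 0.15 [[0.551 0.289 0.15 ]] [339.5 197.3] -3.4
(243.8, 221) 0.2 [[0.527 0.29  0.2  ]] [331.  179.9] -13.7
```

Emit:
play_rows(targets=[[[0.005, 0.012, -0.004, 0, 0.7, 0, 0.55], [0, 0.015, 0, 0, 0, 0, 0.55], [0, 0.015, 0, 0, 0, 0, 0.55], [0, 0, 0, 0, 0, 0, 0.55]]])

```text
time: 29.15
tool_pos: [0.4895, 0.254, 0.1549]
eef_rot: [-1.47, 0.66, -0.656]
force: [0.3, -0.8, 0.6]
width: 0.0471
```

```bash
python3 - <<'E'
from h import *
s=stat();plan([.4895,.257,.10],Rdown(np.radians(42.6)))
im=cams.read_camera("side");crop(im,280,160,80,60,"pics/s34.png")
im=cams.read_camera("top");crop(im,225,200,80,60,"pics/t34.png")
E
```

```text
t 29.15 tcp [0.4895 0.254  0.1549] rv [-1.47   0.66  -0.656] F [ 0.3 -0.8  0.6] w 0.0471
shift mm [-2.2 54.9  2.2] turn [ 0.13 -0.82 -0.1 ]
```

Emit:
play_rows(targets=[[[-0.002, 0.012, 0.002, 0, -0.8, 0, 0.55], [0, 0.015, 0, 0, 0, 0, 0.55], [0, 0.01, 0, 0, 0, 0, 0.55], [0, 0, 0, 0, 0, 0, 0.55]]])

```text
time: 29.75
tool_pos: [0.491, 0.2578, 0.1174]
eef_rot: [-1.471, 0.645, -0.646]
force: [0.5, 0.0, 0.0]
width: 0.0468
```

```bash
python3 - <<'E'
from h import *
s=stat();plan([.4895,.257,.10],Rdown(np.radians(42.6)))
im=cams.read_camera("side");crop(im,280,160,80,60,"pics/s35.png")
im=cams.read_camera("top");crop(im,225,200,80,60,"pics/t35.png")
E
```

```text
t 29.75 tcp [0.491  0.2578 0.1174] rv [-1.471  0.645 -0.646] F [0.5 0.  0. ] w 0.0468
shift mm [-0.4 17.4 -1.6] turn [-0.07  0.05 -0.02]
```

Emit:
play_rows(targets=[[[0, 0.01, -0.001, 0, 0, 0, 0.55], [0, 0.01, 0, 0, 0, 0, 0.5], [0, 0, 0, 0, 0, 0, 0.5]]])

```text
time: 30.22
tool_pos: [0.4914, 0.2574, 0.0977]
eef_rot: [-1.469, 0.644, -0.647]
force: [1.5, 1.0, -0.0]
width: 0.0428
```

```bash
python3 - <<'E'
from h import *
s=stat();plan([.4895,.257,.097],Rdown(np.radians(42.6)))
im=cams.read_camera("side");crop(im,280,170,80,60,"pics/s36.png")
E
```

```text
t 30.23 tcp [0.4914 0.2574 0.0977] rv [-1.469  0.644 -0.647] F [ 1.5  1.  -0. ] w 0.0428
shift mm [-1.   0.7 -1.7] turn [-0.22  0.04  0.04]
```

Emit:
play_rows(targets=[[[-0.001, -0.003, -0.001, 0, 0, 0, 0.45], [0, 0, 0, 0, 0, 0, 0.3], [0, 0, 0, 0, 0, 0, 0.15], [0, 0, 0, 0, 0, 0, 0.15], [0, 0, 0, 0, 0, 0, 0.15]]], newtons=80)

```text
time: 30.9
tool_pos: [0.4907, 0.2578, 0.1021]
eef_rot: [-1.468, 0.642, -0.648]
force: [0.1, -0.4, -1.2]
width: 0.0227
```

```bash
python3 - <<'E'
from h import *
s=stat();plan([.4895,.257,.097],Rdown(np.radians(42.6)))
im=cams.read_camera("side");crop(im,280,170,80,60,"pics/s37.png")
E
```

```text
t 30.9 tcp [0.4907 0.2578 0.1021] rv [-1.468  0.642 -0.648] F [ 0.1 -0.4 -1.2] w 0.0227
shift mm [-0.3  5.1 -1.4] turn [-0.33  0.05  0.09]
```

Emit:
play_rows(targets=[[[0, -0.02, 0, 0, 0, 0, 0.15], [0, -0.03, 0, 0, 0, 0, 0.15], [0, -0.03, 0, 0, 0, 0, 0.15], [0, 0, 0, 0, 7.5, 0, 0.15], [0, 0, 0, 0, 7.5, 0, 0.15]]])

```text
time: 31.58
tool_pos: [0.4884, 0.2568, 0.1822]
eef_rot: [-1.396, 0.853, -0.852]
force: [-0.2, 0.1, -2.6]
width: 0.0228
```

```bash
python3 - <<'E'
from h import *
s=stat();plan([.5182,.0271,.16],Rdown(np.radians(27.8)))
im=cams.read_camera("side");crop(im,280,130,80,60,"pics/s38.png")
im=cams.read_camera("top");crop(im,225,190,80,60,"pics/t38.png")
E
```

```text
t 31.57 tcp [0.4884 0.2568 0.1822] rv [-1.396  0.853 -0.852] F [-0.2  0.1 -2.6] w 0.0228
shift mm [217.9  22.  -78.5] turn [-0.02 -0.6  -0.04]
```

```bash
python3 - <<'E'
from h import *
m=ray("top",[(250,230),(256.8,235.8)],.2422).mean(0);d=m[:2]-[.4884,.2568]+np.array([.003,0])
a=np.radians(27.8);print(d,"along y",d@[-np.sin(a),np.cos(a)],"along x",d@[np.cos(a),np.sin(a)])
# side: -y end of rib top: corners (435,400)? (500,395)
m=ray("side",[(280+432/10,130+415/10),(280+503/10,130+395/10)],.2422);print(m)
E
```

```text
[-0.01321394  0.02522806] along y 0.028479065733994762 along x 7.72343193309155e-05
[[0.49206539 0.22087254 0.2422    ]
 [0.51407909 0.23721593 0.2422    ]]
```

Emit:
play_rows(targets=[[[0.053, 0, -0.019, 0, -0.6, 0, 0.15], [0.053, 0, -0.019, 0, 0, 0, 0.15], [0.053, 0, -0.019, 0, 0, 0, 0.15], [0.053, 0, -0.019, 0, 0, 0, 0.15], [0, 0, 0, 0, 0, 0, 0.15]]])

```text
time: 32.3
tool_pos: [0.5222, 0.0289, 0.1797]
eef_rot: [-1.408, 0.829, -0.825]
force: [0.1, 0.5, -1.8]
width: 0.0229
```

```bash
python3 - <<'E'
from h import *
s=stat();plan([.5168,.0298,.135],Rdown(np.radians(27.8)))
E
```

```text
t 32.3 tcp [0.5222 0.0289 0.1797] rv [-1.408  0.829 -0.825] F [ 0.1  0.5 -1.8] w 0.0229
shift mm [-3.3 44.7 -4.2] turn [ 0.08  1.33 -0.09]
```

Emit:
play_rows(targets=[[[-0.003, 0.01, -0.005, 0.1, 1.3, 0, 0.15], [0, 0.015, -0.001, 0, 0, 0, 0.15], [0, 0.012, -0.001, 0, 0, 0, 0.15], [0, 0, 0, 0, 0, 0, 0.15]]])

```text
time: 32.8
tool_pos: [0.5117, 0.0312, 0.1384]
eef_rot: [-1.402, 0.845, -0.836]
force: [-0.0, 0.2, -1.5]
width: 0.0223
```

```bash
python3 - <<'E'
from h import *
s=stat();plan([.5168,.0298,.125],Rdown(np.radians(27.8)))
im=cams.read_camera("side");crop(im,310,185,96,72,"pics/s39.png")
im=cams.read_camera("top");crop(im,315,155,80,60,"pics/t39.png")
E
```

```text
t 32.8 tcp [0.5117 0.0312 0.1384] rv [-1.402  0.845 -0.836] F [-0.   0.2 -1.5] w 0.0223
shift mm [ 3.7 13.3  3.9] turn [ 0.15  0.33 -0.26]
```

Emit:
play_rows(targets=[[[0.004, 0.006, 0.004, 0.1, 0.3, -0.2, 0.15], [0, 0.004, 0, 0, 0, 0, 0.15], [0, 0, 0, 0, 0, 0, 0.15]]])

```text
time: 33.28
tool_pos: [0.5198, 0.0295, 0.1299]
eef_rot: [-1.399, 0.842, -0.847]
force: [0.3, 0.1, -1.0]
width: 0.0222
```

```bash
python3 - <<'E'
from h import *
s=stat();plan([.5168,.0298,.12],Rdown(np.radians(27.8)))
E
```

```text
t 33.27 tcp [0.5198 0.0295 0.1299] rv [-1.399  0.842 -0.847] F [ 0.3  0.1 -1. ] w 0.0222
shift mm [-1.7  9.9 -2.5] turn [-0.18  0.03  0.1 ]
```

Emit:
play_rows(targets=[[[-0.0015, 0.003, -0.0025, -0.2, 0, 0.1, 0.15], [0, 0.003, 0, 0, 0, 0, 0.15], [0, 0, 0, 0, 0, 0, 0.15]]])

```text
time: 33.65
tool_pos: [0.5167, 0.0294, 0.1237]
eef_rot: [-1.401, 0.845, -0.844]
force: [0.0, -0.4, -1.8]
width: 0.0222
```

Emit:
play_rows(targets=[[[0, 0.0015, 0, 0, 0, 0, 0.15], [0, 0, 0, 0, 0, 0, 0.15]]])

```text
time: 33.9
tool_pos: [0.5168, 0.0294, 0.1221]
eef_rot: [-1.401, 0.845, -0.845]
force: [-0.2, -0.7, -2.6]
width: 0.0228
```

Emit:
play_rows(targets=[[[0, 0.0015, 0, 0, 0, 0, 0.15], [0, 0, 0, 0, 0, 0, 0.15]]])

```text
time: 34.15
tool_pos: [0.5169, 0.0294, 0.1207]
eef_rot: [-1.401, 0.845, -0.845]
force: [0.4, 0.8, -2.4]
width: 0.0223
```

Emit:
play_rows(targets=[[[0, 0.0015, 0, 0, 0, 0, 0.15], [0, 0, 0, 0, 0, 0, 0.15]]])

```text
time: 34.4
tool_pos: [0.5171, 0.0294, 0.1198]
eef_rot: [-1.4, 0.844, -0.845]
force: [-1.9, 0.3, 1.4]
width: 0.0223
```

```bash
python3 - <<'E'
from h import *
s=stat();plan([.5168,.0298,.117],Rdown(np.radians(27.8)))
E
```

```text
t 34.4 tcp [0.5171 0.0294 0.1198] rv [-1.4    0.844 -0.845] F [-1.9  0.3  1.4] w 0.0223
shift mm [-0.5  2.8 -0.1] turn [-0.03  0.01  0.04]
```

Emit:
play_rows(targets=[[[-0.0005, 0.0015, 0, 0, 0, 0, 0.15], [0, 0.0015, 0, 0, 0, 0, 0.15], [0, 0.001, 0, 0, 0, 0, 0.15], [0, 0, 0, 0, 0, 0, 0.15]]])

```text
time: 34.9
tool_pos: [0.5172, 0.0294, 0.1173]
eef_rot: [-1.4, 0.842, -0.847]
force: [-2.1, 0.2, 5.0]
width: 0.0223
```

```bash
python3 - <<'E'
from h import *
s=stat();plan([.5168,.0298,.116],Rdown(np.radians(27.8)));plan([.5168,.0298,.116],Rdown(np.radians(27.8)))
im=cams.read_camera("side");crop(im,320,200,96,72,"pics/s40.png")
E
```

```text
t 34.9 tcp [0.5172 0.0294 0.1173] rv [-1.4    0.842 -0.847] F [-2.1  0.2  5. ] w 0.0223
shift mm [-0.5  1.3 -0.2] turn [-0.09  0.    0.15]
shift mm [-0.5  1.3 -0.2] turn [-0.09  0.    0.15]
```

Emit:
play_rows(targets=[[[0, 0.0014, 0, 0, 0, 0.1, 0.15], [0, 0.0012, 0, 0, 0, 0, 0.15], [0, 0.0005, 0, 0, 0, 0, 0.15], [0, 0.0005, 0, 0, 0, 0, 0.15]]])

```text
time: 35.45
tool_pos: [0.5172, 0.0295, 0.116]
eef_rot: [-1.399, 0.842, -0.847]
force: [-2.3, -0.5, 7.1]
width: 0.0226
```

Emit:
play_rows(targets=[[[0.0025, 0.0006, 0, 0, 0, 0, 0.15], [0.0025, 0.0006, 0, 0, 0, 0, 0.15], [0.0025, 0.0006, 0, 0, 0, 0, 0.15], [0.0025, 0.0006, 0, 0, 0, 0, 0.15]]])

```text
time: 35.95
tool_pos: [0.5216, 0.0245, 0.116]
eef_rot: [-1.392, 0.841, -0.843]
force: [-3.3, 3.8, 7.7]
width: 0.0223
```

```bash
cat > lap.py <<'E'
from h import *
s=stat();a=np.radians(27.8);d=s["tool_pos"][:2]-np.array([.555,-.0428])
print("jig y %.1f x %.1f mm  press %.1f"%(1000*d@[-np.sin(a),np.cos(a)],1000*d@[np.cos(a),np.sin(a)],120.0-1000*s["tool_pos"][2]))
plan(s["tool_pos"],Rdown(a))
E
python3 lap.py
```

```text
t 35.95 tcp [0.5216 0.0245 0.116 ] rv [-1.392  0.841 -0.843] F [-3.3  3.8  7.7] w 0.0223
jig y 75.1 x 1.9 mm  press 4.0
shift mm [0. 0. 0.] turn [-0.46  0.14 -0.23]
```

Emit:
play_rows(targets=[[[0.003, 0.0006, -0.0005, -0.2, 0, -0.1, 0.15], [0.003, 0.0006, -0.0005, -0.2, 0, -0.1, 0.15], [0.003, 0.0006, -0.0005, -0.1, 0, -0.1, 0.15], [0.003, 0.0006, -0.0005, -0.1, 0, -0.1, 0.15]]])

```text
time: 36.45
tool_pos: [0.5265, 0.0175, 0.1163]
eef_rot: [-1.396, 0.84, -0.84]
force: [-1.1, 3.4, 5.8]
width: 0.0224
```

```bash
python3 lap.py
```

```text
t 36.45 tcp [0.5265 0.0175 0.1163] rv [-1.396  0.84  -0.84 ] F [-1.1  3.4  5.8] w 0.0224
jig y 66.7 x 2.9 mm  press 3.7
shift mm [0. 0. 0.] turn [-0.3   0.3  -0.16]
```

Emit:
play_rows(targets=[[[0.003, 0.0009, -0.0012, -0.2, 0.1, -0.1, 0.15], [0.003, 0.0008, -0.0012, -0.2, 0.1, -0.1, 0.15], [0.003, 0.0008, -0.0012, -0.1, 0.1, -0.1, 0.15], [0.003, 0.0008, -0.0012, -0.1, 0, -0.1, 0.15]]])

```text
time: 36.95
tool_pos: [0.5301, 0.0096, 0.1161]
eef_rot: [-1.397, 0.84, -0.843]
force: [-2.2, 4.7, 7.3]
width: 0.0227
```

```bash
python3 lap.py
```

```text
t 36.95 tcp [0.5301 0.0096 0.1161] rv [-1.397  0.84  -0.843] F [-2.2  4.7  7.3] w 0.0227
jig y 57.9 x 2.4 mm  press 3.9
shift mm [0. 0. 0.] turn [-0.28  0.19 -0.06]
```

Emit:
play_rows(targets=[[[0.003, 0.0009, -0.0012, -0.1, 0.1, -0.1, 0.15], [0.003, 0.0009, -0.0012, -0.1, 0.1, 0, 0.15], [0.003, 0.0009, -0.0012, -0.1, 0, 0, 0.15], [0.003, 0.0009, -0.001, -0.1, 0, 0, 0.15], [0.003, 0.0009, -0.001, -0.1, 0, 0, 0.15]]])

```text
time: 37.58
tool_pos: [0.5345, -0.0004, 0.1157]
eef_rot: [-1.392, 0.841, -0.84]
force: [-1.2, 3.9, 8.0]
width: 0.0228
```

```bash
python3 lap.py
```

```text
t 37.58 tcp [ 5.345e-01 -4.000e-04  1.157e-01] rv [-1.392  0.841 -0.84 ] F [-1.2  3.9  8. ] w 0.0228
jig y 47.0 x 1.6 mm  press 4.3
shift mm [0. 0. 0.] turn [-0.46  0.22 -0.33]
```

Emit:
play_rows(targets=[[[0.003, 0.0008, -0.001, -0.2, 0.1, -0.15, 0.15], [0.003, 0.0008, -0.001, -0.2, 0.1, -0.15, 0.15], [0.003, 0.0008, -0.001, -0.2, 0, -0.1, 0.15], [0.003, 0.0008, -0.001, -0.2, 0, -0.1, 0.15], [0.003, 0.0008, -0.001, -0.2, 0, -0.1, 0.15]]])

```text
time: 38.2
tool_pos: [0.5393, -0.0102, 0.1159]
eef_rot: [-1.4, 0.841, -0.841]
force: [-2.9, 4.0, 7.4]
width: 0.0225
```

```bash
python3 lap.py
```

```text
t 38.2 tcp [ 0.5393 -0.0102  0.1159] rv [-1.4    0.841 -0.841] F [-2.9  4.   7.4] w 0.0225
jig y 36.1 x 1.3 mm  press 4.1
shift mm [0. 0. 0.] turn [-0.1   0.25 -0.07]
```

Emit:
play_rows(targets=[[[0.003, 0.0008, -0.001, -0.15, 0.1, -0.1, 0.15], [0.003, 0.0008, -0.001, -0.15, 0.1, -0.1, 0.15], [0.003, 0.0008, -0.001, -0.15, 0, -0.1, 0.15], [0.003, 0.0008, -0.001, -0.15, 0, -0.1, 0.15], [0.003, 0.0008, -0.001, -0.15, 0, -0.1, 0.15]]])

```text
time: 38.83
tool_pos: [0.5439, -0.0195, 0.1158]
eef_rot: [-1.402, 0.84, -0.841]
force: [-1.9, 4.0, 7.5]
width: 0.0225
```

```bash
python3 lap.py
```

```text
t 38.83 tcp [ 0.5439 -0.0195  0.1158] rv [-1.402  0.84  -0.841] F [-1.9  4.   7.5] w 0.0225
jig y 25.8 x 1.0 mm  press 4.2
shift mm [0. 0. 0.] turn [-0.01  0.32  0.02]
```

Emit:
play_rows(targets=[[[0.003, 0.0008, -0.001, -0.1, 0.1, 0, 0.15], [0.003, 0.0008, -0.001, -0.1, 0.1, 0, 0.15], [0.003, 0.0008, -0.001, -0.1, 0.1, -0.05, 0.15], [0.003, 0.0008, -0.001, -0.1, 0, -0.05, 0.15], [0.003, 0.0008, -0.001, -0.1, 0, -0.05, 0.15]]])

```text
time: 39.45
tool_pos: [0.5489, -0.0288, 0.116]
eef_rot: [-1.397, 0.841, -0.839]
force: [-2.3, 3.6, 7.2]
width: 0.0225
```

```bash
python3 lap.py; python3 - <<'E'
from h import *
im=cams.read_camera("side");crop(im,320,200,96,72,"pics/s41.png")
E
```

```text
t 39.45 tcp [ 0.5489 -0.0288  0.116 ] rv [-1.397  0.841 -0.839] F [-2.3  3.6  7.2] w 0.0225
jig y 15.2 x 1.1 mm  press 4.0
shift mm [0. 0. 0.] turn [-0.2   0.29 -0.19]
```

Emit:
play_rows(targets=[[[0.003, 0.0008, -0.001, -0.15, 0.1, -0.1, 0.15], [0.003, 0.0008, -0.001, -0.15, 0.1, -0.1, 0.15], [0.003, 0.0008, -0.001, -0.15, 0.1, -0.1, 0.15], [0.003, 0.0008, -0.001, -0.1, 0, -0.05, 0.15], [0.003, 0.0008, -0.001, -0.1, 0, -0.05, 0.15]]])

```text
time: 40.12
tool_pos: [0.554, -0.0384, 0.116]
eef_rot: [-1.397, 0.841, -0.841]
force: [-2.3, 4.2, 7.5]
width: 0.0227
```

```bash
python3 lap.py
```

```text
t 40.12 tcp [ 0.554  -0.0384  0.116 ] rv [-1.397  0.841 -0.841] F [-2.3  4.2  7.5] w 0.0227
jig y 4.3 x 1.1 mm  press 4.0
shift mm [0. 0. 0.] turn [-0.24  0.23 -0.15]
```

Emit:
play_rows(targets=[[[0.003, 0.0008, -0.001, -0.15, 0.1, -0.1, 0.15], [0.003, 0.0008, -0.001, -0.15, 0.1, -0.1, 0.15], [0.003, 0.0008, -0.001, -0.15, 0.1, -0.1, 0.15], [0.003, 0.0008, -0.001, -0.1, 0, -0.05, 0.15], [0.003, 0.0008, -0.001, -0.1, 0, -0.05, 0.15]]])

```text
time: 40.75
tool_pos: [0.5586, -0.0475, 0.1159]
eef_rot: [-1.396, 0.842, -0.842]
force: [-1.8, 4.3, 6.0]
width: 0.0225
```

```bash
python3 lap.py
```

```text
t 40.75 tcp [ 0.5586 -0.0475  0.1159] rv [-1.396  0.842 -0.842] F [-1.8  4.3  6. ] w 0.0225
jig y -5.9 x 1.0 mm  press 4.1
shift mm [0. 0. 0.] turn [-0.26  0.17 -0.18]
```

Emit:
play_rows(targets=[[[0.003, 0.0008, -0.001, -0.15, 0.1, -0.1, 0.15], [0.003, 0.0008, -0.001, -0.15, 0.1, -0.1, 0.15], [0.003, 0.0008, -0.001, -0.15, 0.1, -0.1, 0.15], [0.003, 0.0008, -0.001, -0.1, 0, -0.05, 0.15], [0.003, 0.0008, -0.001, -0.1, 0, -0.05, 0.15]]])

```text
time: 41.38
tool_pos: [0.5631, -0.0563, 0.1157]
eef_rot: [-1.394, 0.844, -0.842]
force: [-2.4, 5.3, 7.5]
width: 0.0223
```

```bash
python3 lap.py
```

```text
t 41.38 tcp [ 0.5631 -0.0563  0.1157] rv [-1.394  0.844 -0.842] F [-2.4  5.3  7.5] w 0.0223
jig y -15.7 x 0.8 mm  press 4.3
shift mm [0. 0. 0.] turn [-0.28  0.11 -0.25]
```

Emit:
play_rows(targets=[[[0.003, 0.0007, -0.001, -0.15, 0.1, -0.1, 0.15], [0.003, 0.0007, -0.001, -0.15, 0.1, -0.1, 0.15], [0.003, 0.0007, -0.001, -0.15, 0, -0.1, 0.15], [0.003, 0.0007, -0.001, -0.1, 0, -0.05, 0.15], [0.003, 0.0007, -0.001, -0.1, 0, -0.05, 0.15]]])

```text
time: 42.0
tool_pos: [0.5672, -0.0649, 0.1158]
eef_rot: [-1.394, 0.844, -0.84]
force: [-1.5, 4.0, 7.5]
width: 0.023
```

```bash
python3 lap.py;python3 - <<'E'
from h import *
im=cams.read_camera("side");crop(im,320,200,96,72,"pics/s42.png")
E
```

```text
t 42.0 tcp [ 0.5672 -0.0649  0.1158] rv [-1.394  0.844 -0.84 ] F [-1.5  4.   7.5] w 0.023
jig y -25.3 x 0.5 mm  press 4.2
shift mm [0. 0. 0.] turn [-0.28  0.15 -0.36]
```

Emit:
play_rows(targets=[[[0.003, 0.0007, -0.0005, -0.15, 0, -0.15, 0.15], [0.003, 0.0007, -0.0005, -0.1, 0, -0.1, 0.15]]])

```text
time: 42.3
tool_pos: [0.5694, -0.0683, 0.1157]
eef_rot: [-1.395, 0.843, -0.839]
force: [-2.4, 3.2, 7.8]
width: 0.0227
```

Emit:
play_rows(targets=[[[0, -0.006, 0, 0, 0, 0, 0.15], [0, -0.02, 0, 0, 0, 0, 0.15], [0, -0.03, 0, 0, 0, 0, 0.15], [0, -0.03, 0, 0, 0, 0, 0.15], [0, 0, 0, 0, 0, 0, 0.15]]])

```text
time: 42.92
tool_pos: [0.5689, -0.0686, 0.201]
eef_rot: [-1.396, 0.846, -0.836]
force: [0.1, 0.1, -2.1]
width: 0.0226
```

```bash
python3 - <<'E'
from h import *
s=stat()
im=cams.read_camera("side");crop(im,330,180,96,72,"pics/s43.png")
# shelf pose: black rectangle corners in original top pic
t=cv2.imread("pics/t33.png")
E
```

```text
t 42.92 tcp [ 0.5689 -0.0686  0.201 ] rv [-1.396  0.846 -0.836] F [ 0.1  0.1 -2.1] w 0.0226
```

```bash
python3 - <<'E'
from h import *
im=cv2.imread("pics/top0.png");crop(im,235,210,64,64,"pics/pk.png",9)
k={"top":L([(31,-62,0,445,98),(-31,-62,0,637,235),(31,62,0,128,460)],230,210,10)}
p=fit(k,.103,[.49,.25,.49])
print("side predicted px of corners w/ side bias:",proj("side",PW([p[0]+.006,p[1],p[2]],[(31,-62,0),(-31,-62,0),(31,62,0),(-31,62,0)],.103)).round(1).tolist())
im=cams.read_camera("side");crop(im,270,180,120,90,"pics/s44.png")
E
```

```text
['top'] [0.4896 0.2539 0.51  ] deg 29.2 rms 0.43
side predicted px of corners w/ side bias: [[346.4, 222.1], [328.9, 227.5], [316.4, 211.1], [299.2, 215.9]]
```

```bash
python3 - <<'E'
from h import *
k={"top":L([(31,-62,0,352,90),(-31,-62,0,528,212),(31,62,0,68,415),(-31,62,0,240,548)],235,210,9)}
fit(k,.103,[.49,.25,.49])
k={"side":L([(31,-62,0,508,277),(-31,-62,0,395,312),(31,62,0,305,207),(-31,62,0,203,238)],270,180,6.667)}
fit(k,.103,[.49,.25,.49])
stat();plan([.4925,.2535,.201],Rdown(np.radians(29)))
E
```

```text
['top'] [0.4898 0.2544 0.511 ] deg 29.3 rms 0.4
['side'] [0.4968 0.2576 0.5189] deg 29.7 rms 0.5
t 43.02 tcp [ 0.5671 -0.0681  0.1982] rv [-1.398  0.85  -0.832] F [ 0.3  0.1 -2.5] w 0.0223
shift mm [-318.9    0.7   85.3] turn [ 0.12 -0.96 -0.67]
```

Emit:
play_rows(targets=[[[-0.053, 0, 0.014, 0, 0, 0, 0.15], [-0.053, 0, 0.014, 0, 0, 0, 0.15], [-0.053, 0, 0.014, 0, 0, 0, 0.15], [-0.053, 0, 0.014, 0, 0, 0, 0.15], [-0.053, 0, 0.014, 0, 0, 0, 0.15]]])

```text
time: 43.65
tool_pos: [0.5004, 0.2016, 0.19]
eef_rot: [-1.402, 0.868, -0.831]
force: [0.7, 0.1, -1.9]
width: 0.0224
```

Emit:
play_rows(targets=[[[-0.045, 0, 0.012, 0, 0, 0, 0.15], [0, 0, 0, 0, -1, 0, 0.15], [0, 0, 0, 0, 0, 0, 0.15]]])

```text
time: 44.02
tool_pos: [0.4855, 0.2509, 0.1846]
eef_rot: [-1.417, 0.855, -0.808]
force: [-0.0, -0.6, -2.3]
width: 0.0222
```

```bash
python3 - <<'E'
from h import *
stat();plan([.4923,.2558,.13],Rdown(np.radians(29.3)))
E
```

```text
t 44.02 tcp [0.4855 0.2509 0.1846] rv [-1.417  0.855 -0.808] F [-0.  -0.6 -2.3] w 0.0222
shift mm [ 0.1 54.4  9.6] turn [ 1.32 -0.41 -1.11]
```

Emit:
play_rows(targets=[[[0, 0.01, 0.009, 1.3, -0.4, -1.1, 0.15], [0, 0.02, 0, 0, 0, 0, 0.15], [0, 0.018, 0, 0, 0, 0, 0.15], [0, 0, 0, 0, 0, 0, 0.15]]])

```text
time: 44.52
tool_pos: [0.4934, 0.2497, 0.132]
eef_rot: [-1.411, 0.833, -0.83]
force: [-0.1, 0.3, -1.7]
width: 0.0226
```

```bash
python3 - <<'E'
from h import *
stat();plan([.4923,.2558,.11],Rdown(np.radians(29.3)))
E
```

```text
t 44.52 tcp [0.4934 0.2497 0.132 ] rv [-1.411  0.833 -0.83 ] F [-0.1  0.3 -1.7] w 0.0226
shift mm [-5.8 21.9  2.1] turn [ 0.27 -0.46  0.03]
```

Emit:
play_rows(targets=[[[-0.006, 0.007, 0.002, 0.2, -0.4, 0, 0.15], [0, 0.008, 0, 0, 0, 0, 0.15], [0, 0.004, 0, 0, 0, 0, 0.15], [0, 0, 0, 0, 0, 0, 0.15]]])

```text
time: 45.02
tool_pos: [0.4934, 0.2552, 0.1129]
eef_rot: [-1.408, 0.826, -0.828]
force: [-0.6, 0.3, -2.0]
width: 0.0227
```

```bash
python3 - <<'E'
from h import *
stat();plan([.4923,.2558,.103],Rdown(np.radians(29.3)))
im=cams.read_camera("side");crop(im,280,170,80,60,"pics/s45.png")
im=cams.read_camera("top");crop(im,225,200,80,60,"pics/t45.png")
E
```

```text
t 45.02 tcp [0.4934 0.2552 0.1129] rv [-1.408  0.826 -0.828] F [-0.6  0.3 -2. ] w 0.0227
shift mm [-1.1  9.9 -0.7] turn [-0.04 -0.17  0.06]
```

Emit:
play_rows(targets=[[[-0.001, 0.004, -0.0005, 0, 0, 0, 0.15], [0, 0.004, 0, 0, 0, 0, 0.15], [0, 0, 0, 0, 0, 0, 0.15]]])

```text
time: 45.5
tool_pos: [0.493, 0.2562, 0.1052]
eef_rot: [-1.407, 0.825, -0.829]
force: [0.1, 0.3, -1.6]
width: 0.0228
```

Emit:
play_rows(targets=[[[0, 0.0015, 0, 0, 0, 0, 0.15], [0, 0, 0, 0, 0, 0, 0.15]]])

```text
time: 45.75
tool_pos: [0.493, 0.2563, 0.1037]
eef_rot: [-1.407, 0.825, -0.828]
force: [-0.6, 0.1, -2.1]
width: 0.0225
```

Emit:
play_rows(targets=[[[0, 0.001, 0, 0, 0, 0, 0.15], [0, 0, 0, 0, 0, 0, 0.15]]])

```text
time: 46.0
tool_pos: [0.4931, 0.2563, 0.1027]
eef_rot: [-1.406, 0.825, -0.829]
force: [0.2, 0.3, -2.0]
width: 0.0223
```

Emit:
play_rows(targets=[[[0, 0.001, 0, 0, 0, 0, 0.15], [0, 0, 0, 0, 0, 0, 0.15]]])

```text
time: 46.25
tool_pos: [0.4935, 0.2564, 0.1021]
eef_rot: [-1.406, 0.824, -0.829]
force: [-1.0, 0.2, -2.2]
width: 0.0224
```

Emit:
play_rows(targets=[[[0, 0.001, 0, 0, 0, 0, 0.15], [0, 0, 0, 0, 0, 0, 0.15]]])

```text
time: 46.5
tool_pos: [0.4936, 0.2564, 0.1022]
eef_rot: [-1.405, 0.824, -0.829]
force: [0.5, 0.4, -0.7]
width: 0.0225
```

Emit:
play_rows(targets=[[[0, 0, 0, 0, 0, 0, 0.35], [0, 0, 0, 0, 0, 0, 0.5], [0, 0, 0, 0, 0, 0, 0.5]]])

```text
time: 46.88
tool_pos: [0.4942, 0.2566, 0.1023]
eef_rot: [-1.404, 0.823, -0.83]
force: [-0.1, -0.3, -0.1]
width: 0.0431
```

Emit:
play_rows(targets=[[[0, -0.02, 0, 0, 0, 0, 0.5], [0, -0.03, 0, 0, 0, 0, 0.5], [0, -0.04, 0, 0, 0, 0, 0.6], [0, -0.01, 0, 0, 0, 0, 0.78], [0, 0, 0, 0, 0, 0, 0.85]]])

```text
time: 47.5
tool_pos: [0.4931, 0.2563, 0.2035]
eef_rot: [-1.406, 0.824, -0.829]
force: [-1.6, 0.3, -1.1]
width: 0.0726
```

```bash
python3 - <<'E'
from h import *
stat();plan([.5297,.0066,.2],Rdown(np.radians(28)))
im=cams.read_camera("side");crop(im,280,170,128,96,"pics/s46.png")
im=cams.read_camera("top");crop(im,225,180,128,96,"pics/t46.png")
E
```

```text
t 47.5 tcp [0.4931 0.2563 0.2035] rv [-1.406  0.824 -0.829] F [-1.6  0.3 -1.1] w 0.0726
shift mm [235.9   3.5 -89.7] turn [-0.18  1.14  0.08]
```

Emit:
play_rows(targets=[[[0.047, 0, -0.018, 0, 0.5, 0, 0.85], [0.047, 0, -0.018, 0, 0.5, 0, 0.85], [0.047, 0, -0.018, 0, 0, 0, 0.85], [0.047, 0, -0.018, 0, 0, 0, 0.85], [0.046, 0, -0.018, 0, 0, 0, 0.85]]])

```text
time: 48.22
tool_pos: [0.522, 0.0042, 0.1941]
eef_rot: [-1.41, 0.842, -0.828]
force: [1.2, 0.4, -0.9]
width: 0.0725
```

Emit:
play_rows(targets=[[[0, 0, 0, 0, 0, 0, 0.85], [0, 0.02, 0, 0, 0, 0, 0.85], [0, 0.02, 0, 0, 0, 0, 0.85], [0, 0, 0, 0, 0, 0, 0.85]]])

```text
time: 48.72
tool_pos: [0.5185, 0.003, 0.1483]
eef_rot: [-1.411, 0.853, -0.826]
force: [-0.4, -0.5, 0.2]
width: 0.0728
```

```bash
python3 - <<'E'
from h import *
stat();plan([.5297,.0066,.12],Rdown(np.radians(28)))
E
```

```text
t 48.73 tcp [0.5185 0.003  0.1483] rv [-1.411  0.853 -0.826] F [-0.4 -0.5  0.2] w 0.0728
shift mm [ 2.4 28.1 12. ] turn [ 0.86  0.28 -0.58]
```

Emit:
play_rows(targets=[[[0.0025, 0.01, 0.012, 0.8, 0.3, -0.6, 0.85], [0, 0.015, 0, 0, 0, 0, 0.82], [0, 0.015, 0, 0, 0, 0, 0.82], [0, 0, 0, 0, 0, 0, 0.82]]])

```text
time: 49.22
tool_pos: [0.5291, 0.0088, 0.1064]
eef_rot: [-1.404, 0.842, -0.839]
force: [0.2, 0.1, -0.2]
width: 0.0696
```

```bash
python3 - <<'E'
from h import *
stat();plan([.5297,.0066,.08],Rdown(np.radians(28)))
im=cams.read_camera("side");crop(im,330,190,96,72,"pics/s47.png")
im=cams.read_camera("top");crop(im,315,155,64,48,"pics/t47.png")
E
```

```text
t 49.23 tcp [0.5291 0.0088 0.1064] rv [-1.404  0.842 -0.839] F [ 0.2  0.1 -0.2] w 0.0696
shift mm [ 2.3 26.4 -0.4] turn [ 0.14  0.15 -0.06]
```

Emit:
play_rows(targets=[[[0.002, 0.01, 0, 0.1, 0.1, 0, 0.8], [0, 0.01, 0, 0, 0, 0, 0.8], [0, 0.005, 0, 0, 0, 0, 0.8], [0, 0, 0, 0, 0, 0, 0.8]]])

```text
time: 49.82
tool_pos: [0.5318, 0.0062, 0.0819]
eef_rot: [-1.4, 0.84, -0.844]
force: [-0.1, 0.5, -0.1]
width: 0.0682
```

```bash
python3 - <<'E'
from h import *
stat();plan([.5297,.0066,.062],Rdown(np.radians(28)))
E
```

```text
t 49.83 tcp [0.5318 0.0062 0.0819] rv [-1.4    0.84  -0.844] F [-0.1  0.5 -0.1] w 0.0682
shift mm [-1.3 19.8 -1.7] turn [-0.15 -0.01  0.07]
```

Emit:
play_rows(targets=[[[-0.0015, 0.006, -0.002, -0.1, 0, 0, 0.8], [0, 0.007, -0.001, 0, 0, 0, 0.8], [0, 0.005, 0, 0, 0, 0, 0.78], [0, 0, 0, 0, 0, 0, 0.78]]])

```text
time: 50.32
tool_pos: [0.5283, 0.0061, 0.0627]
eef_rot: [-1.402, 0.841, -0.844]
force: [-0.4, -0.9, 0.5]
width: 0.0667
```

```bash
python3 - <<'E'
from h import *
stat();plan([.5297,.0066,.062],Rdown(np.radians(28)))
im=cams.read_camera("side");crop(im,330,215,80,60,"pics/s48.png")
E
```

```text
t 50.33 tcp [0.5283 0.0061 0.0627] rv [-1.402  0.841 -0.844] F [-0.4 -0.9  0.5] w 0.0667
shift mm [0.2 0.7 1.5] turn [-0.05  0.    0.08]
```

Emit:
play_rows(targets=[[[0, 0, 0.0015, 0, 0, 0, 0.74], [0, 0, 0, 0, 0, 0, 0.6], [0, 0, 0, 0, 0, 0, 0.5], [0, 0, 0, 0, 0, 0, 0.5]]], newtons=50)

```text
time: 50.88
tool_pos: [0.5299, 0.0067, 0.0637]
eef_rot: [-1.402, 0.84, -0.844]
force: [-1.6, 0.1, -0.3]
width: 0.0587
```

Emit:
play_rows(targets=[[[0, -0.015, 0, 0, 0, 0, 0.5], [0, -0.03, 0, 0, 0, 0, 0.5], [0, -0.03, 0, 0, 0, 0, 0.5], [0, -0.03, 0, 0, 0, 0, 0.5], [0, 0, 0, 0, 0, 0, 0.5]]])

```text
time: 51.5
tool_pos: [0.5307, 0.0071, 0.1748]
eef_rot: [-1.4, 0.838, -0.845]
force: [-0.1, 0.8, -1.6]
width: 0.0587
```

```bash
python3 - <<'E'
from h import *
stat();plan([.4251,.1426,.14],Rdown(np.radians(28)))
im=cams.read_camera("side");crop(im,320,170,96,72,"pics/s49.png")
E
```

```text
t 51.5 tcp [0.5307 0.0071 0.1748] rv [-1.4    0.838 -0.845] F [-0.1  0.8 -1.6] w 0.0587
shift mm [-169.3   34.2  -29.7] turn [-0.22  0.01  0.17]
```

```bash
python3 - <<'E'
from h import *
stat()
plan([.4251,.1426,.165],Rdown(np.radians(28)))
E
```

```text
t 51.55 tcp [0.5297 0.0072 0.1732] rv [-1.401  0.84  -0.844] F [-0.3 -0.3 -1.7] w 0.0585
shift mm [-168.7    7.9  -28.8] turn [-0.11  0.01  0.09]
```

Emit:
play_rows(targets=[[[-0.045, 0, -0.008, 0, 0, 0, 0.5], [-0.045, 0, -0.008, 0, 0, 0, 0.5], [-0.045, 0, -0.007, 0, 0, 0, 0.5], [-0.034, 0.008, -0.006, 0, 0, 0, 0.5], [0, 0, 0, 0, 0, 0, 0.5]]])

```text
time: 52.18
tool_pos: [0.4188, 0.1456, 0.1588]
eef_rot: [-1.404, 0.848, -0.84]
force: [0.9, -0.3, -0.3]
width: 0.0587
```

```bash
python3 - <<'E'
from h import *
stat()
plan([.4251,.1426,.075],Rdown(np.radians(28)))
E
```

```text
t 52.17 tcp [0.4188 0.1456 0.1588] rv [-1.404  0.848 -0.84 ] F [ 0.9 -0.3 -0.3] w 0.0587
shift mm [ 5.8 83.7  4.6] turn [ 0.31 -0.11 -0.13]
```

Emit:
play_rows(targets=[[[0.006, 0.025, 0.0045, 0.3, 0, 0, 0.5], [0, 0.03, 0, 0, 0, 0, 0.5], [0, 0.022, 0, 0, 0, 0, 0.5], [0, 0, 0, 0, 0, 0, 0.5]]])

```text
time: 52.68
tool_pos: [0.4263, 0.1408, 0.0778]
eef_rot: [-1.401, 0.846, -0.842]
force: [-0.6, -1.0, -1.6]
width: 0.0589
```

```bash
python3 - <<'E'
from h import *
stat()
plan([.4251,.1426,.066],Rdown(np.radians(28)))
E
```

```text
t 52.67 tcp [0.4263 0.1408 0.0778] rv [-1.401  0.846 -0.842] F [-0.6 -1.  -1.6] w 0.0589
shift mm [-2.2 11.8 -0.2] turn [ 0.08 -0.14 -0.09]
```

Emit:
play_rows(targets=[[[-0.002, 0.008, 0, 0, 0, 0, 0.5], [0, 0.003, 0, 0, 0, 0, 0.5], [0, 0.001, 0, 0, 0, 0, 0.5], [0, 0, 0, 0, 0, 0, 0.5]]])

```text
time: 53.18
tool_pos: [0.4275, 0.1422, 0.0668]
eef_rot: [-1.399, 0.844, -0.845]
force: [-0.2, 0.4, -1.6]
width: 0.0589
```

Emit:
play_rows(targets=[[[0, 0.0015, 0, 0, 0, 0, 0.5], [0, 0.0015, 0, 0, 0, 0, 0.5], [0, 0, 0, 0, 0, 0, 0.5]]])

```text
time: 53.55
tool_pos: [0.4281, 0.1424, 0.0644]
eef_rot: [-1.398, 0.843, -0.846]
force: [0.5, 0.1, -1.1]
width: 0.0586
```

Emit:
play_rows(targets=[[[0, 0.0012, 0, 0, 0, 0, 0.5], [0, 0.0012, 0, 0, 0, 0, 0.5], [0, 0, 0, 0, 0, 0, 0.5]]])

```text
time: 53.92
tool_pos: [0.4281, 0.1424, 0.0618]
eef_rot: [-1.398, 0.843, -0.846]
force: [-0.3, 0.9, -0.8]
width: 0.0587
```

Emit:
play_rows(targets=[[[0, 0.001, 0, 0, 0, 0, 0.5], [0, 0.001, 0, 0, 0, 0, 0.5]]])

```text
time: 54.18
tool_pos: [0.4281, 0.1424, 0.0617]
eef_rot: [-1.398, 0.842, -0.846]
force: [-3.4, -1.6, 10.5]
width: 0.0588
```

Emit:
play_rows(targets=[[[0, -0.0005, 0, 0, 0, 0, 0.5], [0, 0, 0, 0, 0, 0, 0.78], [0, 0, 0, 0, 0, 0, 0.78], [0, 0, 0, 0, 0, 0, 0.78]]])

```text
time: 54.68
tool_pos: [0.4286, 0.1425, 0.0625]
eef_rot: [-1.397, 0.842, -0.847]
force: [-0.4, -0.4, -0.3]
width: 0.0667
```

Emit:
play_rows(targets=[[[0, -0.01, 0, 0, 0, 0, 0.78], [0, -0.02, 0, 0, 0, 0, 0.78], [0, -0.04, 0, 0, 0, 0, 0.78], [0, -0.045, 0, 0, 0, 0, 0.78]]])

```text
time: 55.18
tool_pos: [0.4252, 0.1419, 0.1787]
eef_rot: [-1.402, 0.847, -0.843]
force: [1.0, 0.3, 0.1]
width: 0.0668
```

```bash
python3 - <<'E'
from h import *
import cv2
s=cams.read_camera('side');t=cams.read_camera('top')
a=crop(s,260,150,160,120,'p1s',5);b=crop(t,200,165,160,120,'p1t',5)
stat()
plan([.555,-.0426,.175],Rdown(np.radians(28)))
E
ls -t pics|head -3
```

```text
s49.png
s48.png
t47.pngTraceback (most recent call last):
  File "<stdin>", line 4, in <module>
  File "h.py", line 15, in crop
    cv2.imwrite(name,cv2.resize(im[y:y+h,x:x+w],None,fx=s,fy=s,interpolation=cv2.INTER_CUBIC))
    ~~~~~~~~~~~^^^^^^^^^^^^^^^^^^^^^^^^^^^^^^^^^^^^^^^^^^^^^^^^^^^^^^^^^^^^^^^^^^^^^^^^^^^^^^^
cv2.error: OpenCV(4.12.0) /io/opencv/modules/imgcodecs/src/loadsave.cpp:1051: error: (-2:Unspecified error) could not find a writer for the specified extension in function 'imwrite_'
```

```bash
python3 - <<'E'
from h import *
s=cams.read_camera('side');t=cams.read_camera('top')
crop(s,260,150,160,120,'pics/p1s.png',5);crop(t,200,165,160,120,'pics/p1t.png',5)
stat()
plan([.555,-.0426,.175],Rdown(np.radians(28)))
E
```

```text
t 55.38 tcp [0.4267 0.1421 0.1786] rv [-1.4    0.844 -0.845] F [-0.3 -0.2 -0.3] w 0.0666
shift mm [223.3   3.6  27.3] turn [-0.06 -0.18 -0.02]
```

View pics/p1s.png

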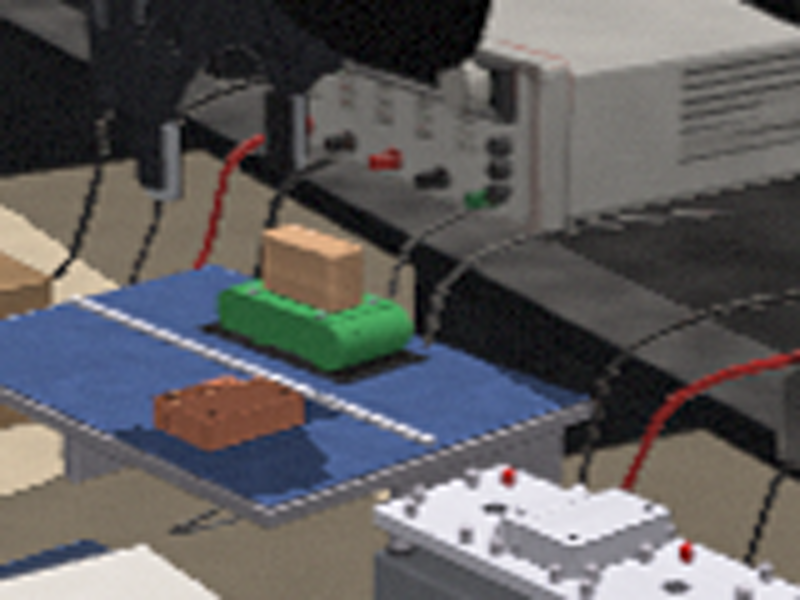

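View pics/p1t.png

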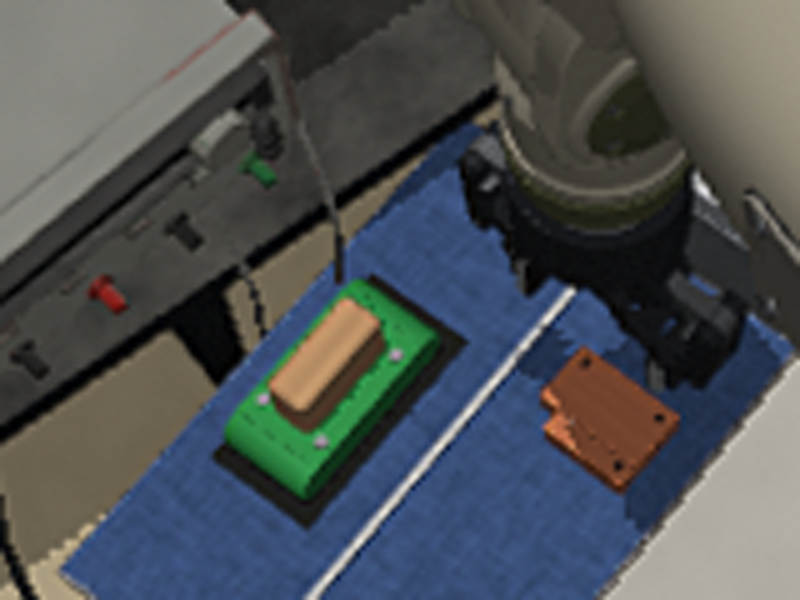

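```bash
python3 - <<'E'
from h import *
# plate top corners read: top cam crop scale5 offset 200,165
for c,pts,o in (('top',[(588,350),(678,415),(622,490)],(200,165)),('side',[(160,398),(208,425),(304,402)],(260,150))):
    for p in pts: print(c,ray(c,(p[0]/5+o[0],p[1]/5+o[1]),.119))
a=np.radians(28);
for sx,sy in((1,1),(1,-1),(-1,1),(-1,-1)):print(.428+.03*sx*np.cos(a)-.023*sy*np.sin(a),.1424+.03*sx*np.sin(a)+.023*sy*np.cos(a))
E
```

```text
top [[0.45949021 0.13582928 0.119     ]]
top [[0.41105335 0.10936358 0.119     ]]
top [[0.38661166 0.14935058 0.119     ]]
side [[0.39765849 0.14811098 0.119     ]]
side [[0.41487818 0.10635799 0.119     ]]
side [[0.46602659 0.12700631 0.119     ]]
0.4436905818416923 0.17679194151933206
0.4652862737298433 0.1361763522478214
0.39071372627015666 0.1486236477521786
0.4123094181583077 0.10800805848066794
```

Copper lies flat on the blue where it was put, clear of the strip; the block is on its rectangle and the aluminium is still seated. Next I fetch the aluminium.

Emit:
play_rows(targets=[[[0.05, 0, 0.007, 0, 0, 0, 0.8], [0.05, 0, 0.007, 0, 0, 0, 0.8], [0.05, 0, 0.007, 0, 0, 0, 0.8], [0.05, 0, 0.006, 0, 0, 0, 0.8], [0.02, 0, 0, 0, 0, 0, 0.8]]])

```text
time: 56.0
tool_pos: [0.5523, -0.0425, 0.1718]
eef_rot: [-1.405, 0.848, -0.833]
force: [-0.5, 0.4, -0.7]
width: 0.0685
```

```bash
python3 - <<'E'
from h import *
stat()
plan([.555,-.0426,.11],Rdown(np.radians(28)))
E
```

```text
t 56.0 tcp [ 0.5523 -0.0425  0.1718] rv [-1.405  0.848 -0.833] F [-0.5  0.4 -0.7] w 0.0685
shift mm [ 1.8 61.8  2.7] turn [ 0.39  0.14 -0.4 ]
```

Emit:
play_rows(targets=[[[0.002, 0.03, 0.0027, 0.4, 0, -0.4, 0.8], [0, 0.03, 0, 0, 0, 0, 0.8], [0, 0, 0, 0, 0, 0, 0.8], [0, 0, 0, 0, 0, 0, 0.8]]])

```text
time: 56.5
tool_pos: [0.5529, -0.0432, 0.1076]
eef_rot: [-1.403, 0.847, -0.837]
force: [1.0, -0.0, -0.9]
width: 0.0681
```

```bash
python3 - <<'E'
from h import *
stat()
plan([.555,-.0426,.0625],Rdown(np.radians(28)))
E
```

```text
t 56.5 tcp [ 0.5529 -0.0432  0.1076] rv [-1.403  0.847 -0.837] F [ 1.  -0.  -0.9] w 0.0681
shift mm [ 0.7 45.1  2.4] turn [ 0.25  0.03 -0.27]
```

Emit:
play_rows(targets=[[[0.0008, 0.006, 0.0024, 0.2, 0, -0.3, 0.8], [0, 0, 0.0005, 0, 0, 0, 0.8], [0, 0.016, 0, 0, 0, 0, 0.8], [0, 0, 0, 0, 0, 0, 0.8]]])

```text
time: 57.0
tool_pos: [0.5574, -0.042, 0.0869]
eef_rot: [-1.402, 0.837, -0.844]
force: [-1.1, 0.7, -0.6]
width: 0.0682
```

```bash
python3 - <<'E'
from h import *
stat()
plan([.555,-.0426,.0625],Rdown(np.radians(28)))
E
```

```text
t 57.0 tcp [ 0.5574 -0.042   0.0869] rv [-1.402  0.837 -0.844] F [-1.1  0.7 -0.6] w 0.0682
shift mm [-0.7 24.4 -2.5] turn [-0.15  0.1   0.19]
```

Emit:
play_rows(targets=[[[-0.0007, 0.003, -0.0025, 0, 0, 0, 0.8], [0, 0.008, 0, 0, 0, 0, 0.8], [0, 0.008, 0, 0, 0, 0, 0.8], [0, 0.004, 0, 0, 0, 0, 0.8], [0, 0, 0, 0, 0, 0, 0.8]]])

```text
time: 57.62
tool_pos: [0.5546, -0.0428, 0.0619]
eef_rot: [-1.402, 0.838, -0.844]
force: [0.5, -1.2, -0.9]
width: 0.0682
```

```bash
python3 - <<'E'
from h import *
stat()
plan([.555,-.0426,.0625],Rdown(np.radians(28)))
E
```

```text
t 57.62 tcp [ 0.5546 -0.0428  0.0619] rv [-1.402  0.838 -0.844] F [ 0.5 -1.2 -0.9] w 0.0682
shift mm [ 0.  -0.6  0.5] turn [-0.12  0.08  0.17]
```

Emit:
play_rows(targets=[[[0, -0.0005, 0.0005, 0, 0, 0, 0.5], [0, 0, 0, 0, 0, 0, 0.5], [0, 0, 0, 0, 0, 0, 0.5], [0, 0, 0, 0, 0, 0, 0.5]]], newtons=50)

```text
time: 58.12
tool_pos: [0.5551, -0.0427, 0.0632]
eef_rot: [-1.402, 0.838, -0.845]
force: [0.3, -0.4, -0.6]
width: 0.0586
```

Emit:
play_rows(targets=[[[0, -0.01, 0, 0, 0, 0, 0.5], [0, -0.02, 0, 0, 0, 0, 0.5], [0, -0.035, 0, 0, 0, 0, 0.5], [0, -0.04, 0, 0, 0, 0, 0.5], [0, -0.008, 0, 0, 0, 0, 0.5]]])

```text
time: 58.75
tool_pos: [0.5545, -0.0422, 0.1802]
eef_rot: [-1.402, 0.838, -0.844]
force: [-0.7, -0.3, -0.4]
width: 0.0587
```

```bash
python3 - <<'E'
from h import *
stat()
plan([.3742,.2345,.165],Rdown(np.radians(28)))
E
```

```text
t 58.75 tcp [ 0.5545 -0.0422  0.1802] rv [-1.402  0.838 -0.844] F [-0.7 -0.3 -0.4] w 0.0587
shift mm [-329.    14.3  -28.8] turn [-0.11  0.09  0.15]
```

Emit:
play_rows(targets=[[[-0.05, 0, -0.005, 0, 0, 0, 0.5], [-0.05, 0, -0.005, 0, 0, 0, 0.5], [-0.05, 0, -0.005, 0, 0, 0, 0.5], [-0.05, 0, -0.005, 0, 0, 0, 0.5], [-0.05, 0, -0.005, 0, 0, 0, 0.5]]])

```text
time: 59.38
tool_pos: [0.4133, 0.1695, 0.1771]
eef_rot: [-1.399, 0.843, -0.85]
force: [0.3, 1.3, -0.6]
width: 0.0587
```

```bash
python3 - <<'E'
from h import *
stat()
plan([.3742,.2345,.165],Rdown(np.radians(28)))
E
```

```text
t 59.38 tcp [0.4133 0.1695 0.1771] rv [-1.399  0.843 -0.85 ] F [ 0.3  1.3 -0.6] w 0.0587
shift mm [-75.8  11.9  -4.4] turn [-0.16 -0.33  0.16]
```

Emit:
play_rows(targets=[[[-0.04, 0.006, -0.002, 0, 0, 0, 0.5], [-0.036, 0.006, -0.002, 0, 0, 0, 0.5], [0, 0, 0, 0, 0, 0, 0.5], [0, 0, 0, 0, 0, 0, 0.5]]])

```text
time: 59.88
tool_pos: [0.3694, 0.2384, 0.1626]
eef_rot: [-1.403, 0.841, -0.844]
force: [0.8, -0.7, -0.6]
width: 0.0588
```

```bash
python3 - <<'E'
from h import *
stat()
plan([.3742,.2345,.075],Rdown(np.radians(28)))
t=cams.read_camera('top');crop(t,200,165,160,120,'pics/p2t.png',5)
E
```

```text
t 59.88 tcp [0.3694 0.2384 0.1626] rv [-1.403  0.841 -0.844] F [ 0.8 -0.7 -0.6] w 0.0588
shift mm [ 5.5 87.6  2.4] turn [-0.01  0.    0.12]
```

View pics/p2t.png

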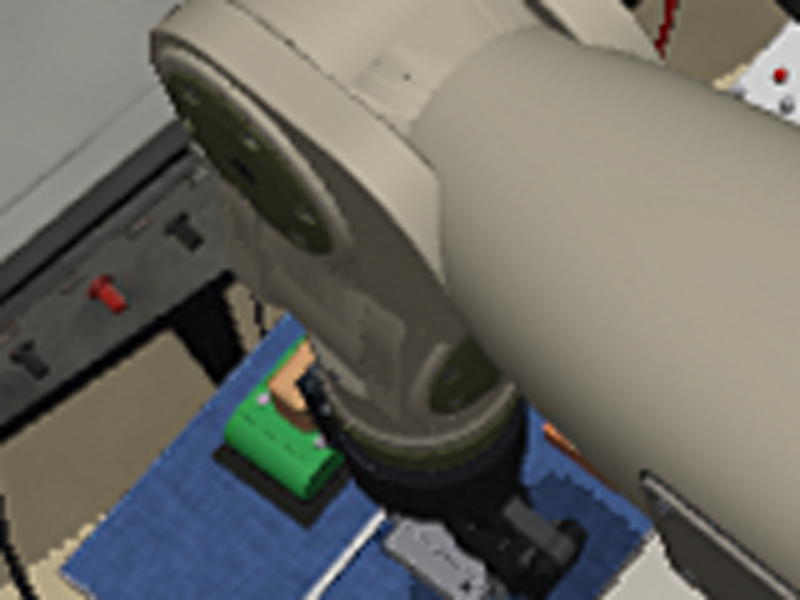

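Emit:
play_rows(targets=[[[0.0055, 0.025, 0.0024, 0, 0, 0, 0.5], [0, 0.03, 0, 0, 0, 0, 0.5], [0, 0.024, 0, 0, 0, 0, 0.5], [0, 0, 0, 0, 0, 0, 0.5]]])

```text
time: 60.42
tool_pos: [0.3783, 0.2311, 0.0824]
eef_rot: [-1.398, 0.845, -0.851]
force: [0.0, -0.1, -1.3]
width: 0.0586
```

```bash
python3 - <<'E'
from h import *
stat()
plan([.3742,.2345,.066],Rdown(np.radians(28)))
E
```

```text
t 60.42 tcp [0.3783 0.2311 0.0824] rv [-1.398  0.845 -0.851] F [ 0.  -0.1 -1.3] w 0.0586
shift mm [-5.  16.4 -2.2] turn [-0.15 -0.46  0.17]
```

Emit:
play_rows(targets=[[[-0.005, 0.008, -0.002, 0, 0, 0, 0.5], [0, 0.006, 0, 0, 0, 0, 0.5], [0, 0.002, 0, 0, 0, 0, 0.5], [0, 0, 0, 0, 0, 0, 0.5]]])

```text
time: 60.92
tool_pos: [0.3766, 0.2348, 0.0679]
eef_rot: [-1.394, 0.844, -0.855]
force: [0.4, -0.1, -0.8]
width: 0.0585
```

Emit:
play_rows(targets=[[[0, 0.001, 0, 0, 0, 0, 0.5], [0, 0.001, 0, 0, 0, 0, 0.5], [0, 0, 0, 0, 0, 0, 0.5]]])

```text
time: 61.3
tool_pos: [0.3772, 0.2352, 0.0664]
eef_rot: [-1.393, 0.843, -0.855]
force: [0.2, -0.0, -2.2]
width: 0.0588
```

Emit:
play_rows(targets=[[[0, 0.0012, 0, 0, 0, 0, 0.5], [0, 0.0012, 0, 0, 0, 0, 0.5], [0, 0.001, 0, 0, 0, 0, 0.5]]])

```text
time: 61.68
tool_pos: [0.3773, 0.2352, 0.0629]
eef_rot: [-1.393, 0.843, -0.855]
force: [0.4, 0.4, -0.5]
width: 0.0589
```

Emit:
play_rows(targets=[[[0, 0.001, 0, 0, 0, 0, 0.5]]])

```text
time: 61.8
tool_pos: [0.3773, 0.2352, 0.0618]
eef_rot: [-1.393, 0.843, -0.855]
force: [0.1, 0.1, -0.9]
width: 0.0593
```

Emit:
play_rows(targets=[[[0, 0.001, 0, 0, 0, 0, 0.5]]])

```text
time: 61.92
tool_pos: [0.3773, 0.2352, 0.0613]
eef_rot: [-1.393, 0.843, -0.855]
force: [-2.6, -1.7, 11.7]
width: 0.0586
```

Emit:
play_rows(targets=[[[0, -0.0005, 0, 0, 0, 0, 0.5], [0, 0, 0, 0, 0, 0, 0.78], [0, 0, 0, 0, 0, 0, 0.78], [0, 0, 0, 0, 0, 0, 0.78]]])

```text
time: 62.42
tool_pos: [0.3777, 0.2354, 0.062]
eef_rot: [-1.393, 0.842, -0.855]
force: [0.2, 0.3, 0.4]
width: 0.0664
```

Emit:
play_rows(targets=[[[0, -0.01, 0, 0, 0, 0, 0.78], [0, -0.02, 0, 0, 0, 0, 0.78], [0, -0.04, 0, 0, 0, 0, 0.78], [0, -0.05, 0, 0, 0, 0, 0.78], [0, -0.01, 0, 0, 0, 0, 0.78]]])

```text
time: 63.05
tool_pos: [0.3756, 0.2349, 0.1972]
eef_rot: [-1.394, 0.843, -0.855]
force: [0.3, 0.6, -0.8]
width: 0.0666
```

Emit:
play_rows(targets=[[[0.05, 0, 0, 0, 0, 0, 0.78], [0.05, 0, 0, 0, 0, 0, 0.78], [0.05, 0, 0, 0, 0, 0, 0.78], [0.05, 0, 0, 0, 0, 0, 0.78], [0.05, 0, 0, 0, 0, 0, 0.78]]])

```text
time: 63.68
tool_pos: [0.4934, 0.0109, 0.1991]
eef_rot: [-1.394, 0.835, -0.848]
force: [0.2, -0.3, 0.1]
width: 0.0666
```

Emit:
play_rows(targets=[[[0.05, 0, 0, 0, 0, 0, 0.78], [0.04, 0, 0, 0, 0, 0, 0.78], [0, 0, 0, 0, 0, 0, 0.78], [0, 0, 0, 0, 0, 0, 0.78]]])

```text
time: 64.18
tool_pos: [0.5362, -0.0743, 0.1967]
eef_rot: [-1.393, 0.842, -0.849]
force: [0.7, 1.7, -0.1]
width: 0.067
```

```bash
python3 - <<'E'
from h import *
stat()
t=cams.read_camera('top');crop(t,170,150,200,150,'pics/p3t.png',4)
t=cams.read_camera('side');crop(t,220,130,200,150,'pics/p3s.png',4)
E
```

```text
t 64.17 tcp [ 0.5362 -0.0743  0.1967] rv [-1.393  0.842 -0.849] F [ 0.7  1.7 -0.1] w 0.067
```

View pics/p3t.png

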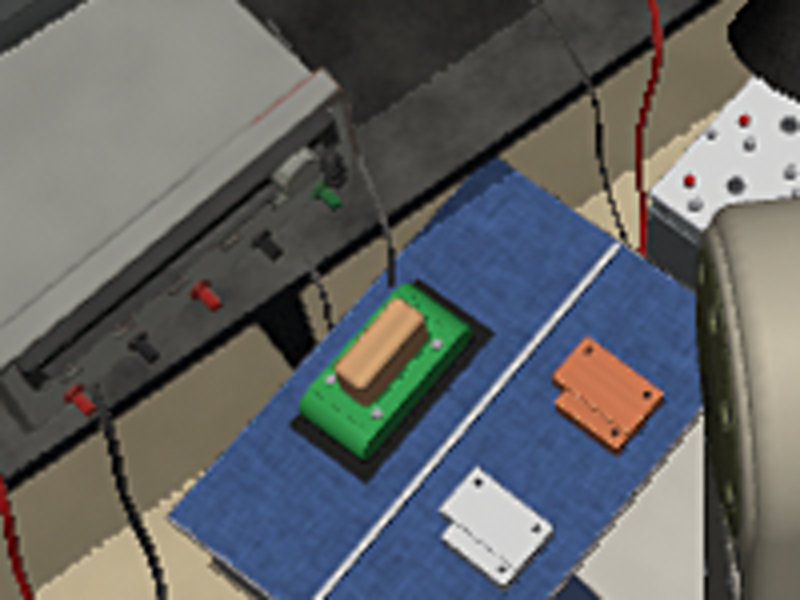

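View pics/p3s.png

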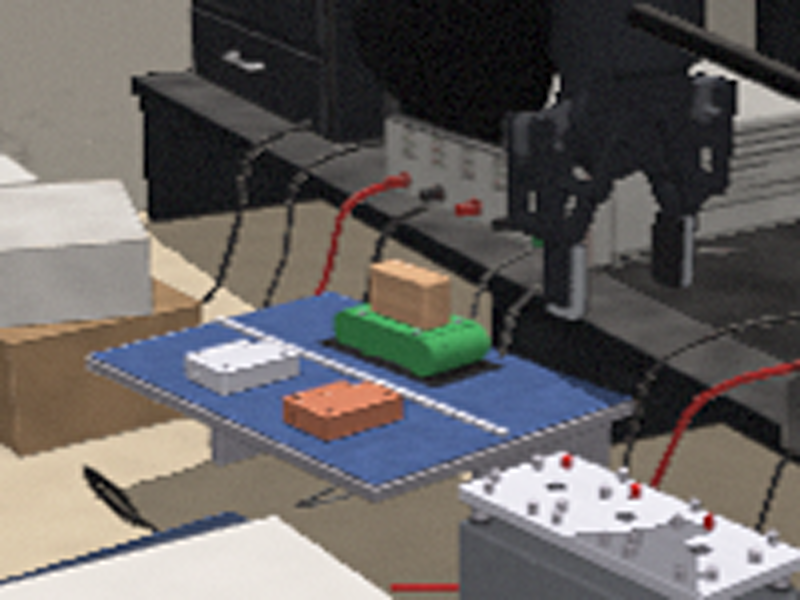

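Both plates lie flat on the blue near half, the block is upright inside the black rectangle, and the jig is empty. I still have to check the bottle and board in the full pictures.

```bash
ls pics; python3 - <<'E'
from h import *
import cv2
cv2.imwrite('pics/p4s.png',cams.read_camera('side'));cv2.imwrite('pics/p4t.png',cams.read_camera('top'))
E
```

```text
p1s.png
p1t.png
p2t.png
p3s.png
p3t.png
pk.png
s1.png
s10.png
s11.png
s12.png
s13.png
s14.png
s15.png
s16.png
s17.png
s18.png
s2.png
s20.png
s21.png
s22.png
s23.png
s24.png
s25.png
s26.png
s27.png
s28.png
s29.png
s3.png
s30.png
s31.png
s32.png
s33.png
s34.png
s35.png
s36.png
s37.png
s38.png
s39.png
s4.png
s40.png
s41.png
s42.png
s43.png
s44.png
s45.png
s46.png
s47.png
s48.png
s49.png
s5.png
s6.png
s7.png
s8.png
s9.png
sa.png
sb.png
sc0.png
sc1.png
sc5.png
sg.png
side0.png
t1.png
t10.png
t12.png
t13.png
t14.png
t15.png
t18.png
t19.png
t2.png
t20.png
t21.png
t22.png
t25.png
t26.png
t27.png
t29.png
t3.png
t30.png
t31.png
t32.png
t33.png
t34.png
t35.png
t38.png
t39.png
t45.png
t46.png
t47.png
t5.png
t6.png
t8.png
tc0.png
tc1.png
tc2.png
tc3.png
tc4.png
tc5.png
top0.png
```

View pics/p4s.png

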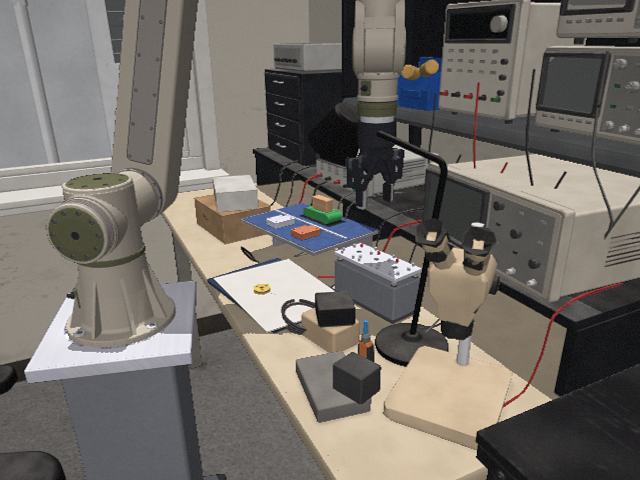

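View pics/p4t.png

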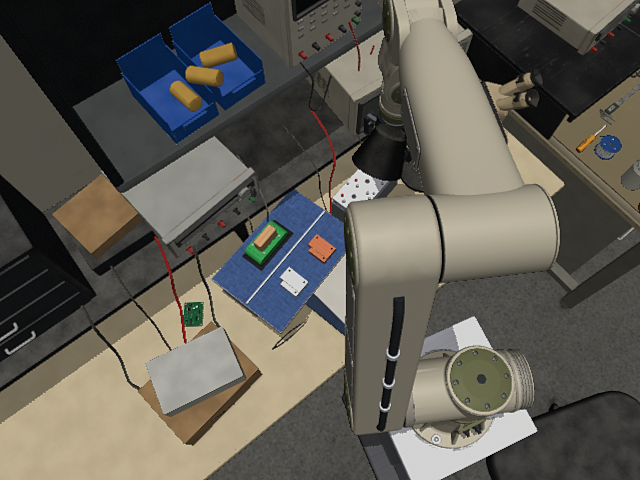

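```bash
python3 - <<'E'
import cv2,numpy as np
for n,(x,y),k in (('top0','p4t',0)[0:1]+((193,314),0),('side0',(366,345),1)):
    a=cv2.imread(f'pics/{n}.png');b=cv2.imread('pics/p4s.png' if k else 'pics/p4t.png')
    if a is None or a.shape!=b.shape: print(n,None if a is None else a.shape);continue
    w=22;A=a[y-w:y+w,x-w:x+w].astype(float);B=b[y-w:y+w,x-w:x+w].astype(float)
    g=lambda q:np.float32(q.mean(2))
    print(n,np.abs(A-B).mean(),cv2.phaseCorrelate(g(A),g(B)))
E
```

```text
top0 10.97245179063361 ((0.7364445519193268, 0.606279816363859), 0.7110766773459352)
side0 12.62086776859504 ((0.4400858351112582, 0.49872880503508554), 0.7655647211898992)
```

Emit:
play_rows(targets=[[[-0.05, 0, -0.02, 0, 0, 0, 0.78], [-0.02, 0, -0.02, 0, 0, 0, 0.78], [0, 0, 0, 0, 0, 0, 0.78], [0, 0, 0, 0, 0, 0, 0.78]]])

```text
time: 64.88
tool_pos: [0.4671, -0.0265, 0.1974]
eef_rot: [-1.393, 0.834, -0.847]
force: [1.2, 0.4, -0.4]
width: 0.0669
```

```bash
python3 - <<'E'
import cv2,numpy as np
g=lambda q:np.float32(q.mean(2))
h=cv2.createHanningWindow((44,44),cv2.CV_32F)
for n,m,pts in (('top0','p4t',[(193,314),(200,370),(200,75),(110,220),(250,180)]),('side0','p4s',[(366,345),(340,315),(435,400),(350,380),(490,230)])):
    a=cv2.imread(f'pics/{n}.png');b=cv2.imread(f'pics/{m}.png')
    for x,y in pts:
        A=a[y-22:y+22,x-22:x+22];B=b[y-22:y+22,x-22:x+22]
        print(n,x,y,np.abs(A*1.-B).mean().round(1),cv2.phaseCorrelate(g(A),g(B),h))
    A=a;print(a.shape)
E
```

```text
top0 193 314 11.0 ((0.6048981084636473, 0.5008530894276433), 0.9229351465201672)
top0 200 370 9.3 ((0.4679137747223905, 0.13121294690891716), 0.88002699016053)
top0 200 75 1.8 ((0.4676491071552107, 0.44927485937354916), 1.0072174613858447)
top0 110 220 2.0 ((0.4031902812243935, 0.5603557311713914), 1.1053695033509054)
top0 250 180 1.7 ((0.47756509755989285, 0.5053571074693934), 1.0104910266546556)
(480, 640, 3)
side0 366 345 12.6 ((0.501569517271033, 0.2615769443373033), 0.8310083544695819)
side0 340 315 8.0 ((0.7237984193409979, 0.6688652645080602), 0.9197108275802047)
side0 435 400 6.3 ((0.5599381188489687, 0.1977556943018577), 1.0997629113844882)
side0 350 380 3.4 ((0.38658984980309086, 0.29033161974922805), 1.0868190963179978)
side0 490 230 3.4 ((0.39313812880699217, 0.5626292825077108), 0.9451148186200931)
(480, 640, 3)
```

```bash
python3 - <<'E'
from h import *
stat(); t=cams.read_camera('top');crop(t,170,150,200,150,'pics/p5t.png',4); print(arm.sign_off())
E
```

```text
t 64.88 tcp [ 0.4671 -0.0265  0.1974] rv [-1.393  0.834 -0.847] F [ 1.2  0.4 -0.4] w 0.0669
the job is handed in; nothing more can be done
None
```

View pics/p5t.png

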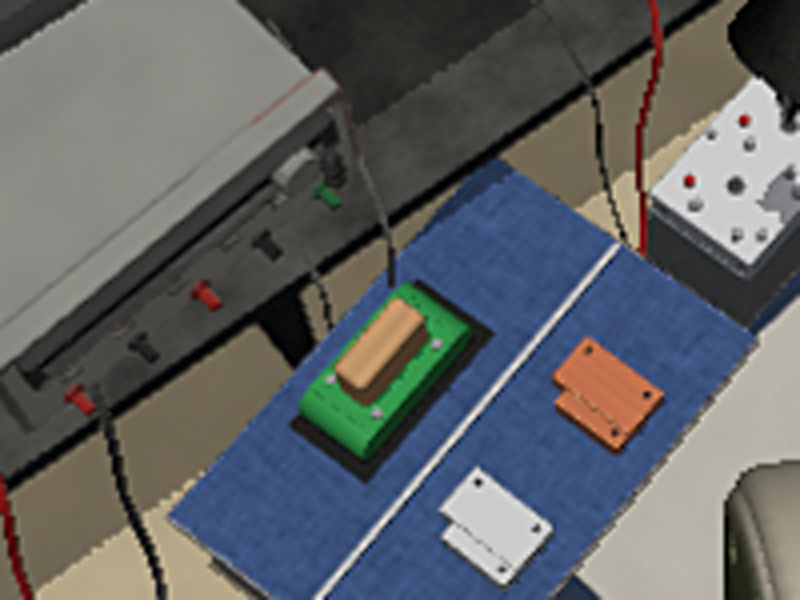

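The job is handed in at about 65 s of the 210 s allowed; the hand-in gave no verdict. Only the copper and aluminium plates were there; the black one was absent. I seated both with the notch round the red pin and lapped them in one slow stroke from left to right with the bed 3.7–4.3 mm down. Then I parked the block on the black rectangle and laid both plates back on the blue shelf top.

**Last checks:**
- **Plates and block:** the pictures show both plates flat on the blue and clear of the strip, the block upright inside its rectangle and the jig empty.
- **Bottle and board:** comparing first and last pictures, they show no shift beyond that of things that cannot move.
- **Arm:** it stands clear in the air with no force beyond sensor noise (about 1 N).

**Disagreements:**
- The two cameras differ by about 5 mm in x, so I relied on the measured tool position and contact force for seating and placing.
- The fingertips in the pictures sit 40–50 mm above the reported tool point.
- The arm seemed to pass through the lamp shade over the jig, with no force felt.

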